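Stand two dusty filter cartridges up and crate them by colour

ROBOT

A 6-joint arm with a two-finger parallel gripper is mounted at the origin on the work surface. World frame = base frame: x ahead of the robot, y to its left, z up, the work surface at z = 0. Lengths are in m, angles in rad, forces in N, time in s.
With the tool pointing down it reaches from about 0.325 to 0.775 m from the base axis. Payload 9.3 kg.
Tool frame: the origin (TCP) lies midway between the tips of the shut fingers; the grasp point (between the pads) lies 19 mm behind it; z points along the fingers, y is the line along which they close (so a half turn about z gives the same grasp; the last joint's range is limited). The gripper opens to 85 mm and grips with 20 to 120 N. Pads are 22 mm wide; open, the fingers measure 114 mm over their backs; the gripper's body (76 mm by 85 mm) begins 54 mm behind the grasp point. The pads swing forward as they close: fully open they stand 13 mm farther back than shut.
Start: joints at [-1.436, 0.259, 0.021, 1.334, 0, 1.418], TCP at [0.156, -0.527, 0.231] pointing down, gripper open.
Joint ranges: [-3.04, 3.04], [-0.91, 1.82], [-1.04, 1.36], [-1.92, 1.95], [-1.52, 1.45], [-3.14, 3.14]. Speed limits (rad/s): [2.22, 2.22, 2.79, 3.14, 3.14, 3.14].

INTERFACE

Orientations are given as a 3x3 rotation matrix whose columns are the frame's x, y, z axes.
In Python, from rig import env gives the robot as it stands. The module is installed in compiled form; this text tells all that it offers.
- The arm moves only by the tool carry_out, never from a script. Its argument "moves" is one flat list of numbers, 5 for each row, row after row: the closure, from 0 (fully open) to 1 (shut), then the shift along the world's x, y, z each as a share of 0.5 m, from -1 to 1, then the turn about the world's z as a share of 0.1 rad, from -1 to 1. A call has 1 to 20 rows; each row shifts and turns the commanded pose from where the row before left it; what a row does not reach is not made up. A row lasts 1/10 s, in which the tool goes at most 50 mm and 8.59 degrees, less where a joint would pass 70% of its speed; a pose out of reach is approached as far as the arm can. A call with a number of a shift or a turn outside -1 to 1 is refused whole. A call with a gripper value outside its range is refused whole. The fingers move at their own pace and stop on an object; "grip_force" is the grip in N (left out, the last holds). Time passes only in rows, so rows that do not move let the fingers close. It gives the time, the measured TCP pose, the force, the opening and the grip force at its end, in the units of the state.
- env.read_state(): the state, without advancing time (a new reading comes with each control period).
- env.grab_frame(name): name is "side" or "top" or "wrist"; returns the picture (480x640x3 uint8, red, green, blue); there is no depth.
- env.get_calibration(name): a dict with "fx", "fy", "cx", "cy" (pixels), "D" ([k1, k2, p1, p2, k3] as OpenCV has them; the pictures are not rectified), "rvec" (rotation vector, rad) and "tvec" (3), from world to camera coordinates, as OpenCV has them; the wrist camera has in their place "mount" (4x4, takes a point from camera to tool coordinates, whose origin is the TCP and whose axes are the flange's). Camera axes: x right, y down, z forward; pixel columns grow to the right and rows downward; lengths in m; the calibration is good to about 2 mm. A picture is of the moment at which its call begins: read the wrist's pose just before it. get_calibration takes no time and is no camera call.
- env.hand_in(): hands the job in; it is judged then, once.
Trained networks look in the newest picture that a camera, given by its name, has taken for a name from the list of things; names that differ only in an ending like _2 or _b are one class to them, and where a whole thing is asked for, a point or a joint stands for the part that bears it (a point fixed in the world has none). Each returns a list of dicts, best first, with "conf" (0 to 1); they miss things now and then, are a little off and sometimes report something else, mostly with a low value. They report only what shows in the picture. A call takes as long as a camera call. They do not tell look-alikes from the thing itself.
- env.boxes_of(camera, thing): "bbox" ([centre column, centre row, width, height] in pixels, round what is visible of it).
The state is a dict: "time": time; "q": joint angles; "dq": joint speeds; "tau": joint torques, N m; "ee_pos": TCP position; "tool_rot": TCP orientation; "ft_force": force on the tool from outside, world axes, zero at the start; "ft_torque": the same for the moment, N m; "gripper_width": opening from 0.0 (shut) to 1.0 (fully open); "grasp_force": force on a finger pad.
Only numpy, scipy, OpenCV 4.12 (cv2) and the standard library are available. Lean on these libraries where they do the work, as an engineer would, in place of code of your own. Each camera call takes 0.05 s, during which the arm holds its last target. There are 200 camera calls.

TASK

Stand the blue and the orange filter cartridge, which are lying on the counter, upright on their feet (neck up) on the black rubber mat and let go, so that both stand there together and the dust settles. Then take each one again and lower it, without dropping it, neck up into the crate cell lined in its own colour, right down on the floor of the cell. Leave the cartridges already in the crate and the other things on the counter where they are.

Things in the scene. Friction and masses are not known exactly. Their poses are not given: they have to be found in the camera images.
- blue_cartridge: filter cartridge, loose, lying on its side at the start: white pleated block 52 x 52 mm in section, 104 mm long with blue cap and grey foot, then a round blue neck 30 mm in diameter, 36 mm long (140 mm in all; 150 to 310 g). Origin at the centre of the foot's end face; x runs along the cartridge towards the neck, y and z square to its flat sides. Lying, the axis is 26 mm above the counter
- orange_cartridge: filter cartridge, loose, lying on its side at the start: white pleated block 52 x 52 mm in section, 104 mm long with orange cap and grey foot, then a round orange neck 30 mm in diameter, 36 mm long (140 mm in all; 150 to 310 g). Origin at the centre of the foot's end face; x runs along the cartridge towards the neck, y and z square to its flat sides. Lying, the axis is 26 mm above the counter
- mat: flat black rubber mat, 200 (its x) x 170 (its y) x 4 mm, fixed to the counter; origin at the centre of its underside, on the counter
- crate: grey open crate with 2 x 2 square cells, 136 x 136 mm outside, 85 mm high, walls and floor 4 mm, cells 62 x 62 mm with centres at x, y = +-33 mm; fixed. Origin at the centre of its underside, axes along its walls. One cell is lined blue, one orange, the other two hold cartridges
- blue_cell: the blue-lined cell of the crate, empty at the start, 62 x 62 mm inside, fixed; which cell is blue varies. Origin at the centre of the cell on the crate's floor (4 mm above the counter), x and y along the walls, z up. A pad 3 mm thick covers the floor: a seated cartridge's foot is at z = 3 mm in this frame, the wall rims are at z = 81 mm
- orange_cell: the orange-lined cell of the crate, empty at the start, 62 x 62 mm inside, fixed; which cell is orange varies. Origin at the centre of the cell on the crate's floor (4 mm above the counter), x and y along the walls, z up. A pad 3 mm thick covers the floor: a seated cartridge's foot is at z = 3 mm in this frame, the wall rims are at z = 81 mm
- green_stock: bystander: the same kind of cartridge with a green cap and neck, already standing in a cell of the crate, neck up. Origin at the centre of its underside, z up, 140 mm tall. Loose, stays where it is
- white_stock: bystander: the same kind of cartridge with a white cap and neck, already standing in a cell of the crate, neck up. Origin at the centre of its underside, z up, 140 mm tall. Loose, stays where it is
- canister: bystander: grey round canister with a black twist cap, 110 mm in diameter, 170 mm tall; origin under its centre
- pan: bystander: shallow open aluminium pan, 150 x 230 x 40 mm; origin under its centre
- round_filter: bystander: round white pleated filter with red end plates, 108 mm in diameter, 76 mm tall; origin under its centre
- dusting_brush: bystander: black dusting brush lying flat, about 195 x 50 x 28 mm; origin under its middle, x along it
- bottle: bystander: white plastic bottle with a green cap, 72 mm in diameter, 190 mm tall; origin under its centre
Things that resemble listed ones, but are neither listed nor needed, are in the scene too. Several things have the shape of the blue_cell; the one meant has the colours described above.

How it is judged:
By the outcome, as a careful person would: the job done as asked, in the order asked, and still so for the second after the job is handed in, with the robot touching nothing.
It also fails if it takes over 72 s, if anything falls off the work surface, if the arm or the gripper's body presses on something with over 40 N, if the wrist force passes 120 N, or if a joint passes its speed limit or range.

## Working session

There is one attempt and no reset: what is moved stays moved. The work goes in short steps, Python scripts to look and compute and a tool call to move; the robot and the scene stay as the last step left them, time stands still between calls to the robot, and variables do not carry over. Pictures are saved under pics/ and viewed, at most 10 in all, crops included, and the job is handed in when it is done.

Besides the shell and the picture viewer there is one more tool, called after "Call:" as name(argument=value, ...), one argument or row to a line, values as JSON. carry_out: Moves the arm, as the interface text tells. Its arguments: {"type":"object","properties":{"moves":{"type":"array","items":{"type":"number"}},"grip_force":{"type":"number"}},"required":["moves"]}

```bash
mkdir -p pics; cat > h.py <<'E'
import numpy as np, cv2, json
from rig import env
def cam(n):
    c=env.get_calibration(n); K=np.array([[c['fx'],0,c['cx']],[0,c['fy'],c['cy']],[0,0,1.]]); D=np.array(c['D'],float)
    if 'rvec' in c and c['rvec'] is not None:
        R=cv2.Rodrigues(np.array(c['rvec'],float))[0]; t=np.array(c['tvec'],float).ravel()
    else:
        s=env.read_state(); M=np.array(c['mount']); T=np.eye(4); T[:3,:3]=np.array(s['tool_rot']).reshape(3,3); T[:3,3]=s['ee_pos']
        W=np.linalg.inv(T@M); R,t=W[:3,:3],W[:3,3]
    return K,D,R,t
def toworld(C,px,z):
    K,D,R,t=C; p=cv2.undistortPoints(np.array(px,float).reshape(-1,1,2),K,D).reshape(-1,2)
    d=np.c_[p,np.ones(len(p))]@R; o=-R.T@t
    return o+d*((z-o[2])/d[:,2])[:,None]
def topx(C,P):
    K,D,R,t=C; return cv2.projectPoints(np.array(P,float).reshape(-1,1,3),cv2.Rodrigues(R)[0],t,K,D)[0].reshape(-1,2)
def shot(n,f):
    C=cam(n); im=env.grab_frame(n); cv2.imwrite(f,im[:,:,::-1]); return C,im
E
python3 - <<'E'
from h import *
for n in('top','side'):
    C,im=shot(n,f'pics/{n}0.png')
    print(n,'cam at',(-C[2].T@C[3]).round(3))
    for th in ('blue_cartridge','orange_cartridge','mat','crate','blue_cell','orange_cell','green_stock','white_stock'):
        for b in env.boxes_of(n,th)[:3]:
            print(th,round(b['conf'],2),np.round(b['bbox']),toworld(C,b['bbox'][:2],0.026)[0].round(3))
E
```

```text
top cam at [0.36  0.062 1.739]
blue_cartridge 0.48 [303. 174.  26.  31.] [0.767 0.078 0.026]
orange_cartridge 0.71 [415. 247.  30.  56.] [ 0.551 -0.236  0.026]
mat 0.6 [330. 256.  73.  75.] [0.53  0.007 0.026]
crate 0.85 [240. 266.  53.  60.] [0.505 0.258 0.026]
blue_cell 0.87 [227. 253.  28.  30.] [0.543 0.296 0.026]
blue_cell 0.78 [139. 244.  36.  29.] [0.571 0.554 0.026]
blue_cell 0.75 [184. 251.  31.  29.] [0.55  0.421 0.026]
orange_cell 0.95 [226. 278.  26.  26.] [0.471 0.299 0.026]
green_stock 0.81 [248. 279.  25.  23.] [0.467 0.238 0.026]
white_stock 0.87 [252. 257.  19.  25.] [0.53  0.225 0.026]
side cam at [0.241 0.958 0.847]
blue_cartridge 0.86 [381. 159.  46.  26.] [ 0.527 -0.397  0.026]
orange_cartridge 0.74 [361. 187.  44.  29.] [ 0.541 -0.225  0.026]
orange_cartridge 0.2 [316. 311.  88.  81.] [0.497 0.266 0.026]
mat 0.96 [338. 246.  83.  48.] [0.521 0.047 0.026]
mat 0.24 [299. 171.  66.  56.] [ 0.741 -0.242  0.026]
crate 0.78 [318. 311.  83.  76.] [0.494 0.265 0.026]
blue_cell 0.95 [225. 406.  57.  64.] [0.572 0.543 0.026]
blue_cell 0.89 [270. 355.  49.  62.] [0.544 0.408 0.026]
blue_cell 0.77 [295. 297.  38.  26.] [0.556 0.243 0.026]
orange_cell 0.83 [325. 305.  38.  28.] [0.485 0.245 0.026]
orange_cell 0.75 [270. 195.  41.  42.] [ 0.771 -0.094  0.026]
green_stock 0.7 [340. 280.  34.  47.] [0.478 0.159 0.026]
white_stock 0.84 [312. 268.  30.  40.] [0.553 0.142 0.026]
```

View pics/top0.png

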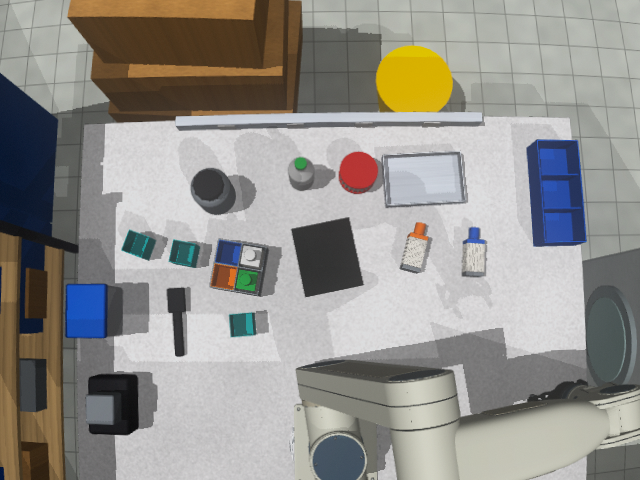

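View pics/side0.png

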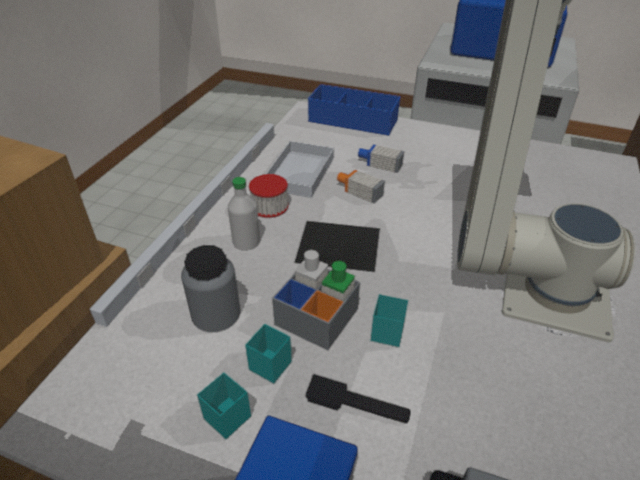

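```bash
python3 - <<'E'
from h import *
C=cam('top'); im=cv2.imread('pics/top0.png'); hsv=cv2.cvtColor(im,cv2.COLOR_BGR2HSV)
def blob(lo,hi,roi,z,pr=True):
    m=cv2.inRange(hsv,lo,hi); k=np.zeros_like(m); x0,y0,x1,y1=roi; k[y0:y1,x0:x1]=m[y0:y1,x0:x1]
    n,l,s,c=cv2.connectedComponentsWithStats(k); i=1+np.argmax(s[1:,4]); pts=np.argwhere(l==i)[:,::-1]
    r=cv2.minAreaRect(pts.astype(np.float32)); print(s[i],c[i].round(1),toworld(C,c[i],z)[0].round(4)); return cv2.boxPoints(r)
print('orange neck');b=blob((3,120,80),(20,255,255),(395,215,440,280),.03); print(toworld(C,b,.03).round(3).tolist())
print('blue neck');b=blob((105,120,60),(125,255,255),(455,215,500,285),.03); print(toworld(C,b,.03).round(3).tolist())
print('mat');b=blob((0,0,0),(180,255,60),(285,210,370,305),.004); print(toworld(C,b,.004).round(3).tolist())
for nm,roi in(('o',(390,215,445,285)),('b',(450,215,505,285))):
    print('cart',nm)
big=np.hstack([cv2.resize(im[210:290,385:505],None,fx=5,fy=5,interpolation=cv2.INTER_CUBIC)])
cv2.imwrite('pics/c1.png',big)
cv2.imwrite('pics/c2.png',cv2.resize(im[225:305,200:280],None,fx=7,fy=7,interpolation=cv2.INTER_CUBIC))
E
```

```text
orange neck
[408 223  20  17 183] [418.9 231.4] [ 0.5943 -0.2489  0.03  ]
[[0.582, -0.217, 0.03], [0.625, -0.228, 0.03], [0.613, -0.281, 0.03], [0.57, -0.271, 0.03]]
blue neck
[467 228  17  16 161] [474.2 236.2] [ 0.578  -0.4092  0.03  ]
[[0.562, -0.387, 0.03], [0.604, -0.392, 0.03], [0.6, -0.439, 0.03], [0.558, -0.434, 0.03]]
mat
[ 292  219   70   78 3939] [326.7 257.1] [0.528  0.0141 0.004 ]
[[0.609, 0.114, 0.004], [0.641, -0.051, 0.004], [0.448, -0.085, 0.004], [0.417, 0.077, 0.004]]
cart o
cart b
```

View pics/c1.png

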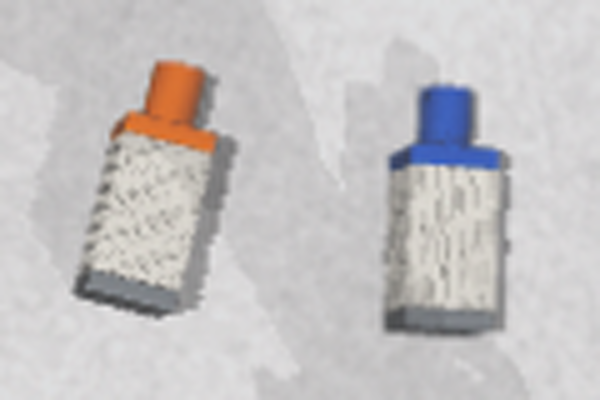

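View pics/c2.png

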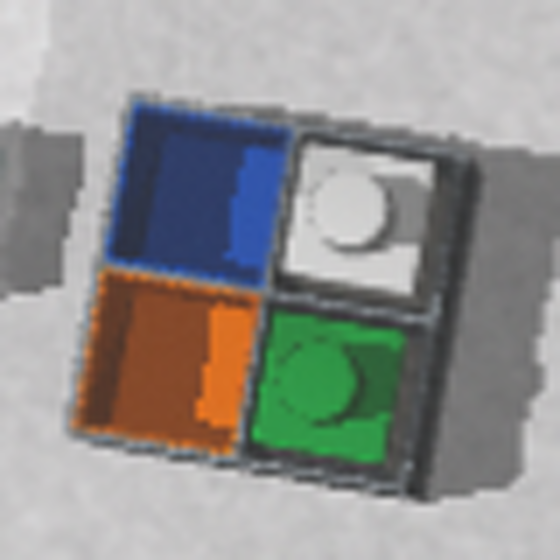

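```bash
python3 - <<'E'
from h import *
C=cam('top')
f1=lambda p:np.array(p)/5+[385,210]-.4
f2=lambda p:np.array(p)/7+[200,225]-.43
o=toworld(C,f1([[181,64],[172,116]]),.026); b=toworld(C,f1([[446,88],[446,147]]),.026)
# foot bottom edge midpoints at top z .052
o2=toworld(C,f1([[140,290],[165,138]]),.052); b2=toworld(C,f1([[446,310],[446,165]]),.052)
for a in(o,b,o2,b2):
    d=a[0]-a[1]; print(a.round(4).tolist(),'yaw',np.degrees(np.arctan2(d[1],d[0])).round(1),np.hypot(*d[:2]).round(3), 'r',np.hypot(*a[0][:2]))
c=toworld(C,f2([[130,97],[480,152],[420,497],[72,435]]),.085); print('crate',c.round(4).tolist(),c.mean(0).round(4))
d=(c[0]+c[1]-c[2]-c[3])[:2]; print('crate x yaw',np.degrees(np.arctan2(d[1],d[0])),'sides',[np.linalg.norm(c[i]-c[i-1]).round(3) for i in range(4)])
# floors of cells, rims of blue/orange
s=env.read_state(); print(s['time'],np.round(s['ee_pos'],4),np.round(s['tool_rot'],3),s['gripper_width'],s['ft_force']); print(np.round(env.get_calibration('wrist')['mount'],3), env.get_calibration('wrist')['fx'])
E
```

```text
[[0.6206, -0.2562, 0.026], [0.5907, -0.2498, 0.026]] yaw -12.1 0.031 r 0.6714191474168337
[[0.6046, -0.4106, 0.026], [0.5704, -0.4088, 0.026]] yaw -2.9 0.034 r 0.7307936856517916
[[0.4898, -0.2234, 0.052], [0.5749, -0.2406, 0.052]] yaw 168.6 0.087 r 0.538323153751113
[[0.475, -0.3973, 0.052], [0.5569, -0.4012, 0.052]] yaw 177.3 0.082 r 0.6192811551941224
crate [[0.576, 0.313, 0.085], [0.5522, 0.1755, 0.085], [0.4182, 0.1999, 0.085], [0.4438, 0.3357, 0.085]] [0.4975 0.256  0.085 ]
crate x yaw -10.023042680409004 sides [np.float64(0.134), np.float64(0.14), np.float64(0.136), np.float64(0.138)]
0.9 [ 0.1561 -0.5274  0.2313] [[ 0.959  0.284  0.   ]
 [ 0.284 -0.959 -0.   ]
 [-0.     0.    -1.   ]] 0.9998376259237064 [-0.6250087  -0.66650639 -0.36218198]
[[ 0.001 -0.962 -0.274  0.07 ]
 [ 1.     0.001 -0.     0.001]
 [ 0.    -0.274  0.962 -0.143]
 [ 0.     0.     0.     1.   ]] 377.7638919801336
```

Call:
carry_out(
  moves=[0,0.085,0.0234,-0.01,-0.34,0,0.085,0.0234,-0.01,-0.34,0,0.085,0.0234,-0.01,-0.34,0,0.085,0.0234,-0.01,-0.34,0,0.085,0.0234,-0.01,-0.34,0,0.085,0.0234,-0.01,-0.34,0,0.085,0.0234,-0.01,-0.34,0,0.085,0.0234,-0.01,-0.34,0,0.085,0.0234,-0.01,-0.34,0,0.085,0.0234,-0.01,-0.34,0,0,0,0,0,0,0,0,0,0],
  grip_force=25,
)

```text
time: 2.1
ee_pos: [0.5818, -0.4097, 0.1803]
tool_rot: [[0.999, -0.05, -0.001], [-0.05, -0.999, 0.001], [-0.001, -0.001, -1.0]]
ft_force: [-0.5, -0.2, -0.1]
gripper_width: 0.998
grasp_force: 0.0
```

```bash
python3 - <<'E'
from h import *
C,im=shot('wrist','pics/w1.png'); s=env.read_state(); print(s['time'],np.round(s['ee_pos'],4),np.round(s['tool_rot'],3)[0],np.round(s['q'],2),np.round(s['ft_force'],2))
# overlay expected blue model
y=np.radians(-3);e=np.array([.6046,-.4106,.026]);u=np.array([np.cos(y),np.sin(y),0]);v=np.array([-u[1],u[0],0])
P=[e-u*a+v*w+[0,0,h] for a,w,h in((0,.015,0),(0,-.015,0),(.036,.015,0),(.036,-.015,0),(.036,.026,.026),(.036,-.026,.026),(.14,.026,.026),(.14,-.026,.026))]
for p in topx(C,P): cv2.circle(im,tuple(int(round(t)) for t in p),3,(255,0,255),-1)
cv2.imwrite('pics/w1o.png',im[:,:,::-1])
E
```

```text
2.15 [ 0.5809 -0.4103  0.1809] [ 0.999 -0.051 -0.001] [-0.73  0.56  0.37  1.38 -0.    2.46] [-0.73 -0.97 -0.12]
```

View pics/w1o.png

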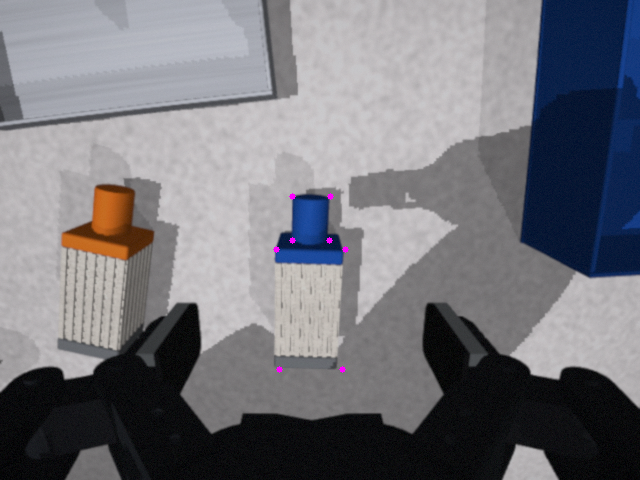

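Call:
carry_out(
  moves=[0,0.011,0.001,-0.07,-0.12,0,0.011,0.001,-0.07,-0.12,0,0,0,-0.07,0,0,0,0,-0.07,0,0,0,0,-0.04,0,0,0,0,-0.03,0,0,0,0,0,0,1,0,0,0,0,1,0,0,0,0,1,0,0,0,0,1,0,0,0,0,1,0,0,0,0,1,0,0,0,0,1,0,0,0,0],
  grip_force=25,
)

```text
time: 3.55
ee_pos: [0.5925, -0.4097, 0.0072]
tool_rot: [[0.997, -0.076, 0.001], [-0.076, -0.997, -0.001], [0.001, 0.001, -1.0]]
ft_force: [-0.2, 0.1, 5.8]
gripper_width: 0.337
grasp_force: 25.5
```

```bash
python3 - <<'E'
from h import *
C,im=shot('wrist','pics/w2.png'); s=env.read_state(); print(s['time'],s['grasp_force'],s['gripper_width'],np.round(s['ee_pos'],4),np.round(s['ft_force'],2))
E
```

```text
3.6 25.49203723669052 0.34029511753757047 [ 0.5925 -0.4097  0.0071] [-0.02  0.92  7.15]
```

Call:
carry_out(
  moves=[1,-0.0065,0.0005,0.0215,0,1,-0.0065,0.0005,0.0215,0,1,-0.01,0.0008,0.02,0,1,-0.01,0.0008,0.02,0,1,-0.0135,0.001,0.018,0,1,-0.0135,0.001,0.018,0,1,-0.0165,0.0013,0.0155,0,1,-0.0165,0.0013,0.0155,0,1,-0.019,0.0015,0.0125,0,1,-0.019,0.0015,0.0125,0,1,-0.0205,0.0015,0.009,0,1,-0.0205,0.0015,0.009,0,1,-0.022,0.0017,0.0055,0,1,-0.022,0.0017,0.0055,0,1,-0.0225,0.0017,0.0015,0,1,-0.0225,0.0017,0.0015,0,1,-0.0225,0.0017,0,0,1,-0.0225,0.0017,0,0,1,0,0,0,0],
)

```text
time: 5.5
ee_pos: [0.4377, -0.3975, 0.1099]
tool_rot: [[0.997, -0.077, -0.0], [-0.077, -0.997, 0.0], [-0.001, -0.0, -1.0]]
ft_force: [0.4, -0.1, -1.0]
gripper_width: 0.344
grasp_force: 25.0
```

```bash
python3 - <<'E'
from h import *
C,im=shot('wrist','pics/w3.png'); C2,i2=shot('side','pics/s3.png'); s=env.read_state(); print(s['time'],s['grasp_force'],s['gripper_width'],np.round(s['ee_pos'],4),np.round(s['ft_force'],2))
p=topx(C2,[s['ee_pos']])[0].astype(int); print(p)
a=cv2.resize(im,(480,360)); x,y=p; x=max(x,75);b=cv2.resize(i2[max(y-60,0):y+60,x-50:x+50],(300,360),interpolation=cv2.INTER_CUBIC)
cv2.imwrite('pics/m3.png',np.hstack([a,b])[:,:,::-1])
E
```

```text
5.6 25.037250816822052 0.34627594207665396 [ 0.439  -0.3978  0.1099] [ 0.06  0.04 -1.28]
[412 139]
```

View pics/m3.png

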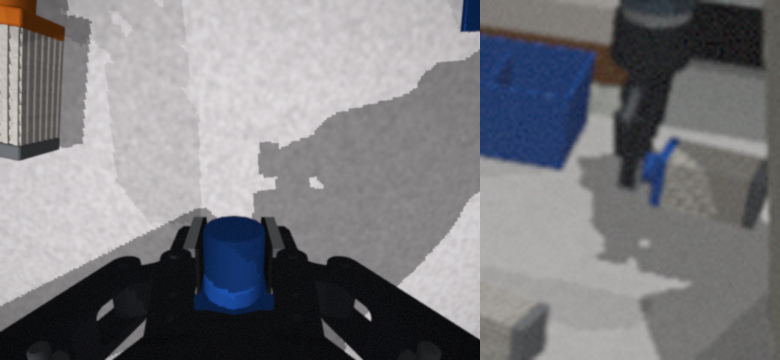

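Call:
carry_out(
  moves=[1,0,0,0.05,0,1,0,0,0.05,0,1,0.027,0.084,0,0,1,0.027,0.084,0,0,1,0.027,0.084,0,0,1,0.027,0.084,0,0,1,0.027,0.084,0,0,1,0.027,0.084,0,0,1,0.027,0.084,0,0,1,0.027,0.084,0,0,1,0.027,0.084,0,0,1,0.027,0.084,0,0,1,0,0,-0.04,0,1,0,0,-0.04,0,1,0,0,0,0,0.68,0,0,0,0,0.68,0,0,0,0],
  grip_force=20,
)

```text
time: 7.3
ee_pos: [0.5748, 0.0221, 0.1208]
tool_rot: [[0.997, -0.077, 0.001], [-0.077, -0.997, -0.0], [0.001, 0.0, -1.0]]
ft_force: [1.1, -0.4, -1.7]
gripper_width: 0.341
grasp_force: 24.5
```

```bash
python3 - <<'E'
from h import *
C,im=shot('wrist','pics/w4.png'); C2,i2=shot('side','pics/s4.png'); s=env.read_state(); print(s['time'],s['grasp_force'],s['gripper_width'],np.round(s['ee_pos'],4),np.round(s['ft_force'],2),np.round(s['ft_torque'],2))
p=topx(C2,[s['ee_pos']])[0].astype(int); print(p)
a=cv2.resize(im,(480,360)); x,y=p; b=cv2.resize(i2[max(y-60,0):y+60,x-50:x+50],(300,360),interpolation=cv2.INTER_CUBIC)
cv2.imwrite('pics/m4.png',np.hstack([a,b])[:,:,::-1])
E
```

```text
7.4 24.534108638763428 0.33943383306877484 [0.5747 0.022  0.1208] [-0.89 -0.46 -1.67] [-0.03 -0.13 -0.03]
[321 205]
```

View pics/m4.png

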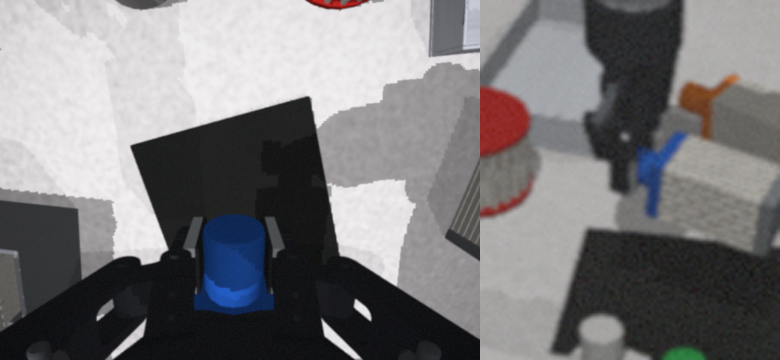

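Call:
carry_out(
  moves=[0.67,0,0,0,0,0.665,0,0,0,0,0.66,0,0,0,0,0.66,0,0,0,0],
  grip_force=20,
)

```text
time: 7.8
ee_pos: [0.5741, 0.0223, 0.1199]
tool_rot: [[0.997, -0.076, 0.0], [-0.076, -0.997, 0.0], [0.0, -0.0, -1.0]]
ft_force: [0.5, 0.3, -1.6]
gripper_width: 0.341
grasp_force: 24.5
```

```bash
cat >> h.py <<'E'
def blob(im,lo,hi,roi=None):
    m=cv2.inRange(cv2.cvtColor(im,cv2.COLOR_RGB2HSV),lo,hi)
    if roi: k=np.zeros_like(m); x0,y0,x1,y1=roi; k[y0:y1,x0:x1]=m[y0:y1,x0:x1]; m=k
    n,l,s,c=cv2.connectedComponentsWithStats(m); i=1+np.argmax(s[1:,4]); return s[i],c[i]
BL=((105,120,40),(125,255,255)); OR=((3,120,60),(20,255,255))
def rep():
    s=env.read_state(); print('t',round(s['time'],2),'gf',round(s['grasp_force'],1),'w',round(s['gripper_width'],3),np.round(s['ee_pos'],4),'F',np.round(s['ft_force'],2),'T',np.round(s['ft_torque'],3)); return s
def look(col=BL,f=None):
    im=env.grab_frame('wrist'); rep(); print('wrist blob',*blob(im,*col,(200,150,440,480)))
    if f: cv2.imwrite(f,im[:,:,::-1])
    return im
E
python3 - <<'E'
from h import *
im=cv2.imread('pics/w4.png')[:,:,::-1]; print(blob(im,*BL,(200,150,440,480)))
look()
E
```

```text
(array([  258,   285,   108,   135, 11094], dtype=int32), array([311.42698756, 355.49495223]))
t 7.85 gf 24.5 w 0.34 [0.5741 0.0223 0.1198] F [ 0.38  0.11 -2.55] T [-0.007 -0.131  0.005]
wrist blob [  258   285   108   135 11093] [311.42973046 355.51365726]
```

Call:
carry_out(
  moves=[0.655,0,0,0,0,0.65,0,0,0,0],
)

```text
time: 8.05
ee_pos: [0.574, 0.0223, 0.1198]
tool_rot: [[0.997, -0.076, -0.0], [-0.076, -0.997, 0.0], [-0.0, -0.0, -1.0]]
ft_force: [-0.4, 0.2, -0.7]
gripper_width: 0.347
grasp_force: 1.8
```

Call:
carry_out(
  moves=[0.645,0,0,0,0],
)

```text
time: 8.15
ee_pos: [0.5742, 0.0223, 0.1199]
tool_rot: [[0.997, -0.076, 0.0], [-0.076, -0.997, -0.0], [0.0, -0.0, -1.0]]
ft_force: [0.8, -0.3, -0.1]
gripper_width: 0.353
grasp_force: 0.0
```

Call:
carry_out(
  moves=[0.64,0,0,0,0],
)

```text
time: 8.25
ee_pos: [0.5742, 0.0223, 0.12]
tool_rot: [[0.997, -0.076, 0.0], [-0.076, -0.997, -0.0], [0.0, -0.0, -1.0]]
ft_force: [0.3, 0.8, -0.3]
gripper_width: 0.362
grasp_force: 0.0
```

```bash
python3 - <<'E'
from h import *
im=look(BL,'pics/w5.png')
C2,i2=shot('side','pics/s5.png'); C,t=shot('top','pics/t5.png')
p=topx(C2,[[.5,.02,.05]])[0].astype(int);x,y=p
b=cv2.resize(i2[y-60:y+60,x-50:x+50],(300,360),interpolation=cv2.INTER_CUBIC)
cv2.imwrite('pics/m5.png',np.hstack([cv2.resize(im,(480,360)),b])[:,:,::-1])
for n in('top','side'):
    for q in env.boxes_of(n,'blue_cartridge')[:2]: print(n,q['conf'],np.round(q['bbox'],1),toworld(C if n=='top' else C2,q['bbox'][:2],.03)[0])
E
```

```text
t 8.3 gf 0.0 w 0.36 [0.5742 0.0223 0.1199] F [ 0.1   0.81 -0.18] T [ 0.029 -0.038  0.033]
wrist blob [ 263  150   97   42 3270] [311.51131498 173.41131498]
side 0.95 [316.4 232.5  58.3  35.2] [0.58810294 0.01952035 0.03      ]
```

View pics/m5.png

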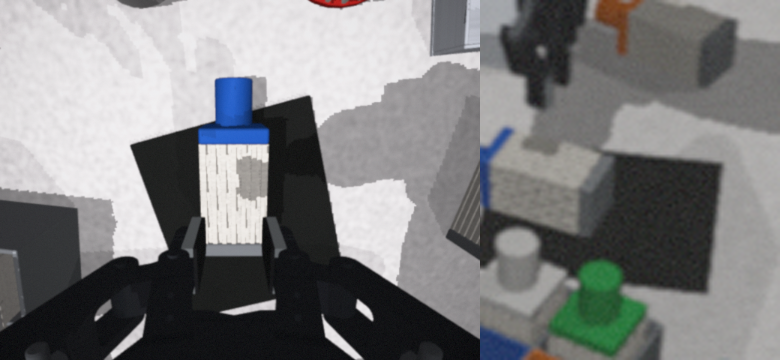

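```bash
python3 - <<'E'
from h import *
C=cam('wrist'); im=cv2.imread('pics/w5.png')[:,:,::-1]
m=cv2.inRange(cv2.cvtColor(im,cv2.COLOR_RGB2HSV),*BL); m[:, :200]=0; m[:,440:]=0; m[:80]=0; m[260:]=0
for r in range(96,196,8):
    c=np.flatnonzero(m[r]); 
    if len(c): w=toworld(C,[[c[0],r],[c[-1],r]],.03); print(r,c[0],c[-1],w[:,:2].round(4).tolist())
r=np.flatnonzero(m.any(1)); print(r[0],r[-1],toworld(C,[[312,r[0]]],.03),toworld(C,[[312,r[0]]],.045))
for z in(.056,.03): print('foot edge ctr',toworld(C,[[316,325],[263,325],[363,325]],z).round(4).tolist())
E
```

```text
104 296 329 [[0.6616, 0.0242], [0.6602, 0.0051]]
112 287 335 [[0.6576, 0.0298], [0.6555, 0.0018]]
120 287 335 [[0.6531, 0.0302], [0.651, 0.0021]]
128 287 335 [[0.6486, 0.0307], [0.6464, 0.0024]]
136 288 335 [[0.644, 0.0305], [0.6419, 0.0027]]
144 288 335 [[0.6394, 0.0309], [0.6373, 0.0029]]
152 288 336 [[0.6347, 0.0313], [0.6325, 0.0026]]
160 288 336 [[0.63, 0.0318], [0.6278, 0.0029]]
168 269 354 [[0.6261, 0.0437], [0.6223, -0.0077]]
176 263 359 [[0.6216, 0.0479], [0.6172, -0.0106]]
184 264 359 [[0.6167, 0.0478], [0.6124, -0.0104]]
104 191 [[0.66088943 0.01492543 0.03      ]] [[0.65977822 0.01502252 0.045     ]]
foot edge ctr [[0.5326, 0.0221, 0.056], [0.535, 0.0542, 0.056], [0.5304, -0.0063, 0.056]]
foot edge ctr [[0.5186, 0.0229, 0.03], [0.5213, 0.059, 0.03], [0.5161, -0.0092, 0.03]]
```

Call:
carry_out(
  moves=[0,0.091,-0.0073,0,0,0,0.091,-0.0073,0,0,0,0,0,-0.07,0,0,0,0,-0.07,0,0,0,0,-0.05,0,0,0,0,-0.03,0,0,0,0,0,0,1,0,0,0,0,1,0,0,0,0,1,0,0,0,0,1,0,0,0,0,1,0,0,0,0],
  grip_force=20,
)

```text
time: 9.7
ee_pos: [0.6657, 0.015, 0.0107]
tool_rot: [[0.997, -0.076, 0.002], [-0.076, -0.997, -0.0], [0.002, 0.0, -1.0]]
ft_force: [0.7, 0.0, 2.3]
gripper_width: 0.341
grasp_force: 19.5
```

Call:
carry_out(
  moves=[1,0,0,0.02,0,1,0,0,0.04,0,1,0,0,0.04,0,1,0,0,0.04,0,1,0,0,0,0],
)

```text
time: 10.2
ee_pos: [0.6665, 0.0149, 0.083]
tool_rot: [[0.997, -0.076, 0.005], [-0.076, -0.997, -0.001], [0.005, 0.0, -1.0]]
ft_force: [1.8, 0.2, -0.8]
gripper_width: 0.339
grasp_force: 21.2
```

```bash
python3 - <<'E'
from h import *
look(BL,'pics/w6.png')
E
```

```text
t 10.25 gf 21.2 w 0.341 [0.666  0.0149 0.0813] F [ 1.62 -0.22 -0.98] T [-0.017 -0.209 -0.054]
wrist blob [ 258  306  108  115 9013] [311.44835238 367.93775657]
```

```bash
cat >> h.py <<'E'
def model(foot,ax,yv):  # outline points of the cartridge
    zv=np.cross(ax,yv); P=[foot+ax*a+yv*b*.026+zv*c*.026 for a in(0,.104) for b in(-1,1) for c in(-1,1)]
    P+=[foot+ax*a+.015*(np.cos(t)*yv+np.sin(t)*zv) for a in(.104,.14) for t in np.linspace(0,6.28,16)]; return np.array(P)
def tilt(gx,thing,off=0.,yaw=-.077,gz=.021):
    """gx: distance of pivot from foot; off: pivot offset along tool x from TCP; returns best tilt deg (0 lying, 90 upright)"""
    s=env.read_state(); u=np.array([np.cos(yaw),np.sin(yaw),0]); v=np.array([-u[1],u[0],0]); P=np.array(s['ee_pos'])+u*off+[0,0,gz]
    C=cam('side'); env.grab_frame('side'); bs=env.boxes_of('side',thing)
    for b in bs[:2]:
        r=[]
        for th in range(-10,111,5):
            t=np.radians(th); ax=u*np.cos(t)+np.array([0,0,np.sin(t)]); q=topx(C,model(P-ax*gx,ax,v)); lo,hi=q.min(0),q.max(0)
            r.append((np.abs(np.r_[(lo+hi)/2,hi-lo]-b['bbox']).max().round(1),th))
        print(thing,round(b['conf'],2),np.round(b['bbox'],1),sorted(r)[:3])
E
python3 - <<'E'
from h import *
tilt(.137,'blue_cartridge',-.008)
E
```

```text
blue_cartridge 0.82 [316.  222.1  52.7  45.4] [(np.float64(5.1), 25), (np.float64(5.2), 30), (np.float64(6.0), 20)]
```

Call:
carry_out(
  moves=[1,-0.01,0,0.03,0,1,-0.02,0,0.03,0,1,-0.02,0,0.03,0,1,-0.02,0,0.03,0,1,0,0,0,0],
)

```text
time: 10.85
ee_pos: [0.6297, 0.015, 0.1432]
tool_rot: [[0.997, -0.076, 0.004], [-0.076, -0.997, -0.001], [0.004, 0.0, -1.0]]
ft_force: [0.4, 0.2, -2.6]
gripper_width: 0.342
grasp_force: 23.1
```

```bash
python3 - <<'E'
from h import *
look(BL,'pics/w7.png'); tilt(.137,'blue_cartridge',-.008)
E
```

```text
t 10.9 gf 23.2 w 0.336 [0.63   0.015  0.1418] F [ 1.63  0.35 -2.8 ] T [-0.056 -0.231  0.028]
wrist blob [ 257  298  109  120 9997] [311.44913474 361.76002801]
blue_cartridge 0.73 [323.7 210.2  48.8  58.7] [(np.float64(1.2), 50), (np.float64(2.3), 55), (np.float64(3.8), 45)]
```

Call:
carry_out(
  moves=[1,0,0,-0.04,0,1,0,0,-0.03,0,1,0,0,-0.006,0],
)

```text
time: 11.3
ee_pos: [0.6346, 0.0145, 0.1035]
tool_rot: [[0.997, -0.076, 0.01], [-0.076, -0.997, -0.001], [0.01, 0.0, -1.0]]
ft_force: [11.9, -1.1, 21.9]
gripper_width: 0.34
grasp_force: 29.1
```

```bash
python3 - <<'E'
from h import *
rep(); tilt(.137,'blue_cartridge',-.008)
E
```

```text
t 11.3 gf 29.1 w 0.34 [0.6346 0.0145 0.1035] F [11.87 -1.12 21.95] T [-5.700e-02 -2.049e+00 -1.000e-03]
blue_cartridge 0.59 [322.6 220.6  45.9  52.4] [(np.float64(3.6), 50), (np.float64(3.8), 55), (np.float64(5.0), 60)]
blue_cartridge 0.52 [358.2 399.3 102.9  56. ] [(np.float64(177.3), 80), (np.float64(177.4), 60), (np.float64(177.4), 75)]
```

Call:
carry_out(
  moves=[1,-0.022,0,0.015,0,1,-0.0225,0,0.009,0,1,-0.023,0,0.007,0,1,-0.024,0,0.005,0,1,0,0,0,0],
)

```text
time: 11.9
ee_pos: [0.5825, 0.0152, 0.1199]
tool_rot: [[0.997, -0.076, -0.001], [-0.076, -0.997, 0.0], [-0.001, -0.0, -1.0]]
ft_force: [0.3, 0.4, -1.7]
gripper_width: 0.337
grasp_force: 27.6
```

```bash
python3 - <<'E'
from h import *
rep(); tilt(.137,'blue_cartridge',-.008)
E
```

```text
t 11.9 gf 27.6 w 0.337 [0.5825 0.0152 0.1199] F [ 0.28  0.4  -1.69] T [-0.022 -0.189  0.022]
```

```bash
python3 - <<'E'
from h import *
tilt(.137,'blue_cartridge',-.008); tilt(.137,'blue_cartridge',-.008)
im=look(BL,'pics/w8.png'); i2=env.grab_frame('side'); C2=cam('side')
x,y=topx(C2,[[.56,.02,.08]])[0].astype(int)
b=cv2.resize(i2[y-60:y+60,x-50:x+50],(300,360),interpolation=cv2.INTER_CUBIC)
cv2.imwrite('pics/m8.png',np.hstack([cv2.resize(im,(480,360)),b])[:,:,::-1])
E
```

```text
blue_cartridge 0.77 [338.9 219.7  45.5  53.8] [(np.float64(3.5), 55), (np.float64(3.5), 60), (np.float64(3.7), 50)]
blue_cartridge 0.97 [339.2 221.6  44.9  52.6] [(np.float64(4.5), 50), (np.float64(4.7), 55), (np.float64(4.7), 60)]
t 12.25 gf 27.6 w 0.339 [0.5846 0.015  0.1195] F [-0.08 -0.02 -1.83] T [-0.042 -0.087 -0.048]
wrist blob [  257   295   109   122 10261] [311.40629568 359.83500633]
```

View pics/m8.png

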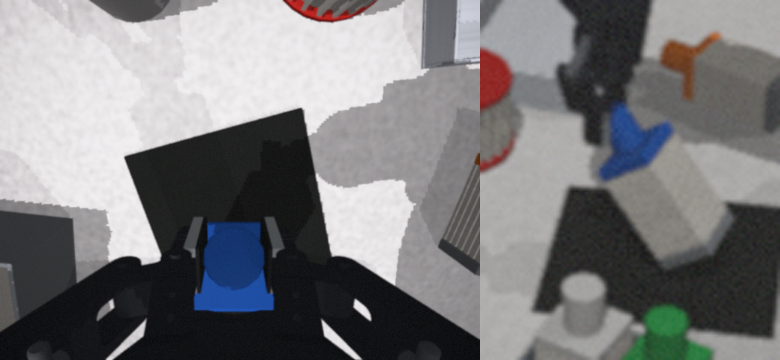

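Call:
carry_out(
  moves=[1,0,0,0.1,0,1,0,0,0,0,1,0,0,0.1,0,1,0,0,0,0,1,0,0,0,0],
  grip_force=20,
)

```text
time: 12.8
ee_pos: [0.585, 0.015, 0.2204]
tool_rot: [[0.997, -0.076, 0.002], [-0.076, -0.997, -0.0], [0.002, 0.0, -1.0]]
ft_force: [-0.3, -0.2, -2.6]
gripper_width: 0.34
grasp_force: 28.1
```

```bash
python3 - <<'E'
from h import *
rep(); tilt(.137,'blue_cartridge',-.008); tilt(.137,'blue_cartridge',-.008)
E
```

```text
t 12.8 gf 28.1 w 0.34 [0.585  0.015  0.2204] F [-0.3  -0.21 -2.6 ] T [-0.016 -0.101  0.058]
blue_cartridge 0.91 [337.5 186.9  45.   55. ] [(np.float64(6.0), 70), (np.float64(6.5), 65), (np.float64(6.8), 55)]
blue_cartridge 0.75 [338.7 187.   48.2  56. ] [(np.float64(5.3), 50), (np.float64(5.5), 65), (np.float64(5.7), 55)]
```

Call:
carry_out(
  moves=[1,0,0,-0.07,0,1,0,0,-0.07,0,1,0,0,-0.05,0,1,0,0,-0.02,0,1,0,0,0,0],
)

```text
time: 13.5
ee_pos: [0.5836, 0.0151, 0.1133]
tool_rot: [[0.997, -0.076, -0.003], [-0.076, -0.997, 0.0], [-0.003, -0.0, -1.0]]
ft_force: [-0.8, -0.4, -1.8]
gripper_width: 0.333
grasp_force: 28.1
```

Call:
carry_out(
  moves=[1,0,0,-0.01,0],
)

```text
time: 13.6
ee_pos: [0.5854, 0.0149, 0.111]
tool_rot: [[0.997, -0.076, 0.002], [-0.076, -0.997, -0.0], [0.002, 0.0, -1.0]]
ft_force: [6.9, 0.2, 15.2]
gripper_width: 0.339
grasp_force: 29.8
```

Call:
carry_out(
  moves=[1,-0.012,0,0.003,0],
)

```text
time: 13.7
ee_pos: [0.5809, 0.0149, 0.113]
tool_rot: [[0.997, -0.076, 0.005], [-0.076, -0.997, -0.0], [0.005, -0.0, -1.0]]
ft_force: [3.3, 0.9, 4.4]
gripper_width: 0.339
grasp_force: 28.9
```

Call:
carry_out(
  moves=[1,-0.012,0,0.004,0],
)

```text
time: 13.8
ee_pos: [0.573, 0.0149, 0.1146]
tool_rot: [[0.997, -0.076, 0.002], [-0.076, -0.997, -0.0], [0.002, 0.0, -1.0]]
ft_force: [-0.5, 0.1, -2.4]
gripper_width: 0.337
grasp_force: 28.4
```

Call:
carry_out(
  moves=[1,0,0,-0.01,0],
)

```text
time: 13.9
ee_pos: [0.5736, 0.0149, 0.1107]
tool_rot: [[0.997, -0.076, 0.005], [-0.076, -0.997, -0.001], [0.005, 0.0, -1.0]]
ft_force: [10.0, 0.6, 26.5]
gripper_width: 0.337
grasp_force: 30.9
```

Call:
carry_out(
  moves=[1,-0.012,0,0,0],
)

```text
time: 14.0
ee_pos: [0.571, 0.0147, 0.1118]
tool_rot: [[0.997, -0.076, 0.012], [-0.076, -0.997, -0.001], [0.012, -0.0, -1.0]]
ft_force: [11.7, 1.9, 27.0]
gripper_width: 0.334
grasp_force: 30.9
```

Call:
carry_out(
  moves=[1,-0.012,0,0,0],
)

```text
time: 14.1
ee_pos: [0.566, 0.0147, 0.1131]
tool_rot: [[0.997, -0.076, 0.015], [-0.076, -0.997, -0.001], [0.015, -0.0, -1.0]]
ft_force: [10.0, 2.3, 24.1]
gripper_width: 0.337
grasp_force: 31.9
```

Call:
carry_out(
  moves=[1,-0.016,0,0.003,0],
)

```text
time: 14.2
ee_pos: [0.5573, 0.0149, 0.1142]
tool_rot: [[0.997, -0.076, 0.013], [-0.076, -0.997, -0.0], [0.013, -0.001, -1.0]]
ft_force: [7.6, 1.8, 21.7]
gripper_width: 0.337
grasp_force: 34.6
```

Call:
carry_out(
  moves=[1,-0.016,0,0.003,0],
)

```text
time: 14.3
ee_pos: [0.5484, 0.0152, 0.1152]
tool_rot: [[0.997, -0.076, 0.012], [-0.076, -0.997, 0.0], [0.011, -0.001, -1.0]]
ft_force: [6.6, 4.3, 17.9]
gripper_width: 0.341
grasp_force: 36.7
```

```bash
python3 - <<'E'
from h import *
look(BL,'pics/w9.png'); tilt(.137,'blue_cartridge',-.008); tilt(.137,'blue_cartridge',-.008)
E
```

```text
t 14.35 gf 36.8 w 0.338 [0.5469 0.0153 0.1153] F [ 4.78  2.24 16.52] T [ 0.648 -1.333 -0.07 ]
wrist blob [  252   274   117   123 10220] [310.69549902 333.48385519]
blue_cartridge 0.84 [346.2 225.8  37.9  51.3] [(np.float64(5.2), 70), (np.float64(5.7), 75), (np.float64(5.8), 65)]
blue_cartridge 0.69 [321.2 305.   39.   25.7] [(np.float64(79.0), 60), (np.float64(79.0), 75), (np.float64(79.0), 80)]
```

Call:
carry_out(
  moves=[1,-0.016,0,0.004,0],
)

```text
time: 14.65
ee_pos: [0.54, 0.0152, 0.1162]
tool_rot: [[0.997, -0.076, 0.009], [-0.076, -0.997, 0.0], [0.009, -0.001, -1.0]]
ft_force: [4.3, 2.1, 12.1]
gripper_width: 0.336
grasp_force: 36.7
```

Call:
carry_out(
  moves=[1,-0.016,0,0.003,0],
)

```text
time: 14.75
ee_pos: [0.5306, 0.0153, 0.1171]
tool_rot: [[0.997, -0.076, 0.007], [-0.076, -0.997, 0.001], [0.007, -0.001, -1.0]]
ft_force: [3.0, 1.9, 7.8]
gripper_width: 0.339
grasp_force: 36.7
```

Call:
carry_out(
  moves=[1,-0.016,0,0.002,0],
)

```text
time: 14.85
ee_pos: [0.5219, 0.0153, 0.1176]
tool_rot: [[0.997, -0.076, 0.005], [-0.076, -0.997, 0.001], [0.005, -0.001, -1.0]]
ft_force: [4.3, 2.5, 4.0]
gripper_width: 0.343
grasp_force: 36.4
```

```bash
python3 - <<'E'
from h import *
look(BL,'pics/w10.png'); tilt(.137,'blue_cartridge',-.008); tilt(.137,'blue_cartridge',-.008)
E
```

```text
t 14.9 gf 36.7 w 0.34 [0.5204 0.0153 0.1175] F [1.11 1.58 7.82] T [ 0.032 -0.488  0.067]
wrist blob [  249   259   121   129 10693] [310.81314879 317.60020574]
blue_cartridge 0.85 [353.3 225.4  37.4  54.6] [(np.float64(2.7), 70), (np.float64(2.8), 75), (np.float64(5.3), 80)]
blue_cartridge 0.26 [323.  306.5  41.   32.8] [(np.float64(78.8), 80), (np.float64(78.9), 60), (np.float64(78.9), 75)]
blue_cartridge 0.6 [352.9 226.9  35.   53.9] [(np.float64(3.0), 70), (np.float64(3.5), 75), (np.float64(3.7), 80)]
```

Call:
carry_out(
  moves=[1,-0.016,0,-0.003,0],
)

```text
time: 15.2
ee_pos: [0.5155, 0.0151, 0.117]
tool_rot: [[0.997, -0.076, 0.008], [-0.076, -0.997, 0.0], [0.008, -0.001, -1.0]]
ft_force: [2.5, 4.3, 21.8]
gripper_width: 0.338
grasp_force: 38.4
```

Call:
carry_out(
  moves=[1,-0.016,0,-0.001,0],
)

```text
time: 15.3
ee_pos: [0.5068, 0.0153, 0.1163]
tool_rot: [[0.997, -0.076, 0.007], [-0.076, -0.997, 0.001], [0.007, -0.001, -1.0]]
ft_force: [1.9, 3.6, 15.0]
gripper_width: 0.334
grasp_force: 38.7
```

Call:
carry_out(
  moves=[1,-0.012,0,-0.001,0],
)

```text
time: 15.4
ee_pos: [0.5, 0.0154, 0.1156]
tool_rot: [[0.997, -0.076, 0.006], [-0.076, -0.997, 0.001], [0.006, -0.001, -1.0]]
ft_force: [0.7, 3.8, 13.5]
gripper_width: 0.34
grasp_force: 38.8
```

```bash
python3 - <<'E'
from h import *
look(BL,'pics/w11.png'); tilt(.137,'blue_cartridge',-.008); tilt(.137,'blue_cartridge',-.008)
E
```

```text
t 15.45 gf 39.0 w 0.337 [0.499  0.0155 0.1154] F [ 1.69  3.27 13.02] T [ 0.694 -0.627  0.019]
wrist blob [  246   248   125   142 12045] [310.64391864 310.80049813]
blue_cartridge 0.93 [354.6 227.8  28.   53.5] [(np.float64(3.8), 90), (np.float64(4.2), 85), (np.float64(4.3), 80)]
blue_cartridge 0.93 [355.  226.1  30.7  55. ] [(np.float64(3.7), 90), (np.float64(4.0), 85), (np.float64(4.1), 80)]
```

Call:
carry_out(
  moves=[1,-0.006,0,-0.003,0,1,-0.004,0,0,0],
)

```text
time: 15.85
ee_pos: [0.4954, 0.0155, 0.1145]
tool_rot: [[0.997, -0.076, 0.007], [-0.076, -0.997, 0.001], [0.007, -0.001, -1.0]]
ft_force: [0.6, 4.5, 17.5]
gripper_width: 0.341
grasp_force: 39.9
```

```bash
python3 - <<'E'
from h import *
im=look(BL,'pics/w12.png'); tilt(.137,'blue_cartridge',-.008)
C2,i2=shot('side','pics/s12.png')
x,y=topx(C2,[[.49,.02,.07]])[0].astype(int)
# numeric view: edges of white block columns by row in side image
g=cv2.cvtColor(i2,cv2.COLOR_RGB2GRAY)
for r in range(y-12,y+26,4): print(r,[int(v) for v in g[r,x-24:x+26:2]])
print(x,y)
E
```

```text
t 15.9 gf 40.0 w 0.337 [0.495  0.0156 0.1144] F [-0.62  4.93 18.76] T [ 1.012 -0.353  0.01 ]
wrist blob [  245   246   126   145 12380] [310.64458805 309.95331179]
blue_cartridge 0.97 [353.9 227.9  31.6  54.6] [(np.float64(2.1), 95), (np.float64(2.7), 90), (np.float64(3.5), 85)]
216 [169, 169, 171, 169, 167, 168, 170, 139, 51, 62, 50, 48, 69, 71, 63, 56, 71, 73, 70, 95, 116, 118, 139, 168, 171]
220 [167, 172, 168, 170, 173, 174, 145, 71, 69, 71, 63, 67, 75, 73, 73, 72, 75, 69, 100, 118, 111, 120, 155, 159, 156]
224 [46, 50, 56, 75, 80, 97, 101, 115, 118, 106, 93, 88, 77, 68, 58, 59, 58, 104, 122, 111, 98, 136, 159, 159, 156]
228 [35, 35, 44, 45, 44, 42, 76, 126, 128, 125, 129, 129, 132, 132, 128, 128, 126, 115, 122, 101, 52, 50, 63, 71, 89]
232 [42, 40, 41, 43, 42, 38, 74, 120, 127, 126, 127, 129, 126, 129, 128, 123, 126, 116, 116, 95, 51, 43, 46, 49, 38]
236 [39, 39, 42, 39, 37, 47, 66, 120, 129, 128, 122, 126, 124, 126, 130, 124, 127, 109, 114, 96, 45, 39, 44, 43, 37]
240 [43, 40, 38, 48, 36, 40, 64, 123, 127, 122, 129, 124, 123, 124, 127, 124, 125, 114, 118, 95, 46, 39, 46, 41, 57]
244 [44, 41, 40, 37, 44, 31, 60, 124, 128, 124, 128, 130, 120, 126, 130, 124, 126, 113, 107, 59, 39, 43, 38, 37, 74]
248 [42, 37, 44, 40, 39, 38, 56, 117, 125, 122, 124, 126, 129, 126, 127, 126, 127, 110, 66, 45, 49, 37, 47, 41, 102]
252 [36, 40, 34, 38, 39, 38, 41, 64, 76, 80, 81, 84, 86, 94, 108, 111, 120, 72, 43, 44, 43, 41, 45, 42, 127]
353 228
```

Call:
carry_out(
  moves=[0.6,0,0,0,0,0.5,0,0,0,0,0.4,0,0,0,0,0.3,0,0,0,0,0.3,0,0,0.04,0,0.3,0,0,0.08,0,0.3,0,0,0.08,0,0.3,0,0,0,0],
)

```text
time: 16.85
ee_pos: [0.4953, 0.0147, 0.2164]
tool_rot: [[0.997, -0.076, 0.007], [-0.076, -0.997, -0.001], [0.007, 0.0, -1.0]]
ft_force: [0.7, 0.0, -0.1]
gripper_width: 0.701
grasp_force: 0.0
```

```bash
python3 - <<'E'
from h import *
C=cam('wrist'); im=look(BL,'pics/w13.png'); C=cam('wrist')
b,c=blob(im,*BL); print(b,c,toworld(C,c,.12))
C2,i2=shot('side','pics/s13.png')
for q in env.boxes_of('side','blue_cartridge')[:2]:
    print(q['conf'],np.round(q['bbox'],1))
for q in ([.487,.016],[.495,.016]):
    m=topx(C2,model(np.array([*q,.004]),np.array([0,0,1.]),np.array([.077,.997,0]))); print(np.r_[(m.min(0)+m.max(0))/2,np.ptp(m,0)].round(1))
E
```

```text
t 16.9 gf 0.0 w 0.701 [0.4945 0.0148 0.2139] F [-0.41 -0.89 -1.42] T [-0.055 -0.02  -0.011]
wrist blob [ 268  215   80   79 5498] [308.50836668 252.58712259]
[ 268  215   80   79 5498] [308.50836668 252.58712259] [[0.4901199  0.01654084 0.12      ]]
0.96 [356.  228.9  29.7  57.1]
[355.5 228.8  29.4  57.5]
[352.4 228.   29.3  57.4]
```

Call:
carry_out(
  moves=[0,0.03,-0.0757,0,-0.19,0,0.03,-0.0757,0,-0.19,0,0.03,-0.0757,0,-0.19,0,0.03,-0.0757,-0.02,-0.19,0,0.03,-0.0757,-0.02,-0.19,0,0.03,-0.0757,-0.02,-0.19,0,0.03,-0.0757,-0.01,-0.19,0,0,0,0,0],
)

```text
time: 17.8
ee_pos: [0.5983, -0.254, 0.1725]
tool_rot: [[0.977, -0.212, -0.004], [-0.212, -0.977, 0.002], [-0.005, -0.001, -1.0]]
ft_force: [-0.4, 1.5, -0.3]
gripper_width: 0.997
grasp_force: 0.0
```

```bash
python3 - <<'E'
from h import *
im=env.grab_frame('wrist'); C=cam('wrist'); s=rep(); cv2.imwrite('pics/w14.png',im[:,:,::-1]); print(np.round(s['tool_rot'],3)[:2].tolist())
m=cv2.inRange(cv2.cvtColor(im,cv2.COLOR_RGB2HSV),*OR); m[:,:180]=0; m[:,460:]=0
r=np.flatnonzero(m.sum(1)>255*8); print(r[0],r[-1])
for k in range(r[0],r[-1]+1,6):
    c=np.flatnonzero(m[k]); w=toworld(C,[[c[0],k],[c[-1],k]],.026); print(k,c[0],c[-1],w[:,:2].round(4).tolist(),w.mean(0)[:2].round(4))
E
```

```text
t 17.85 gf 0.0 w 0.995 [ 0.5978 -0.2518  0.1733] F [-0.74  0.61  0.11] T [ 0.005  0.021 -0.008]
[[0.978, -0.21, -0.004], [-0.21, -0.978, 0.002]]
198 269
198 296 311 [[0.6216, -0.245], [0.6192, -0.2563]] [ 0.6204 -0.2507]
204 289 325 [[0.6182, -0.2387], [0.6123, -0.266]] [ 0.6153 -0.2523]
210 289 325 [[0.6136, -0.2376], [0.6077, -0.265]] [ 0.6106 -0.2513]
216 289 324 [[0.6089, -0.2365], [0.6032, -0.2633]] [ 0.606  -0.2499]
222 289 324 [[0.6042, -0.2354], [0.5985, -0.2623]] [ 0.6013 -0.2489]
228 288 324 [[0.5996, -0.2336], [0.5937, -0.2614]] [ 0.5967 -0.2475]
234 287 323 [[0.595, -0.2317], [0.5891, -0.2596]] [ 0.592  -0.2456]
240 275 334 [[0.5922, -0.2212], [0.5824, -0.2672]] [ 0.5873 -0.2442]
246 273 335 [[0.5877, -0.2184], [0.5773, -0.267]] [ 0.5825 -0.2427]
252 271 337 [[0.5831, -0.2157], [0.572, -0.2676]] [ 0.5776 -0.2416]
258 270 338 [[0.5784, -0.2137], [0.5669, -0.2674]] [ 0.5726 -0.2405]
264 270 338 [[0.5734, -0.2124], [0.5618, -0.2664]] [ 0.5676 -0.2394]
```

Call:
carry_out(
  moves=[0,0.0275,-0.0025,-0.05,-0.125,0,0.0275,-0.0025,-0.05,-0.125,0,0,0,-0.07,0,0,0,0,-0.07,0,0,0,0,-0.05,0,0,0,0,-0.042,0,0,0,0,0,0,1,0,0,0,0,1,0,0,0,0,1,0,0,0,0,1,0,0,0,0,1,0,0,0,0],
  grip_force=20,
)

```text
time: 19.05
ee_pos: [0.6264, -0.2527, 0.0118]
tool_rot: [[0.973, -0.232, 0.002], [-0.232, -0.973, -0.001], [0.002, 0.0, -1.0]]
ft_force: [1.8, 0.1, 3.5]
gripper_width: 0.332
grasp_force: 19.5
```

Call:
carry_out(
  moves=[1,0,0,0.02,0,1,0,0,0.04,0,1,0,0,0.04,0,1,0,0,0.04,0,1,0,0,0,0,1,-0.01,0.002,0.03,0,1,-0.02,0.005,0.03,0,1,-0.02,0.005,0.03,0,1,-0.02,0.005,0.03,0,1,0,0,0,0],
)

```text
time: 20.05
ee_pos: [0.5903, -0.244, 0.144]
tool_rot: [[0.973, -0.232, 0.003], [-0.232, -0.973, -0.002], [0.003, 0.001, -1.0]]
ft_force: [-0.3, 0.7, -2.1]
gripper_width: 0.33
grasp_force: 20.8
```

```bash
python3 - <<'E'
from h import *
look(OR,'pics/w15.png'); 
for i in range(2): tilt(.137,'orange_cartridge',-.008,-.237)
E
```

```text
t 20.1 gf 20.5 w 0.334 [ 0.5906 -0.244   0.1425] F [-1.35 -0.56 -2.01] T [ 0.06  -0.092 -0.001]
wrist blob [ 260  281  104  108 8241] [311.3616066  335.41366339]
orange_cartridge 0.79 [361.3 167.2  32.   48.8] [(np.float64(5.2), 75), (np.float64(5.3), 65), (np.float64(5.4), 70)]
orange_cartridge 0.95 [359.9 169.5  33.1  48.6] [(np.float64(6.9), 75), (np.float64(6.9), 80), (np.float64(7.0), 60)]
```

Call:
carry_out(
  moves=[1,0,0,0.1,0,1,0,0,0,0,1,0,0,0.08,0,1,0,0,0,0,1,0.0167,0.088,0,0.1,1,0.0167,0.088,0,0.1,1,0.0167,0.088,0,0.1,1,0.0167,0.088,0,0.1,1,0.0167,0.088,0,0.1,1,0.0167,0.088,0,0.1,1,0,0,-0.07,0,1,0,0,-0.06,0,1,0,0,0,0],
)

```text
time: 21.6
ee_pos: [0.636, 0.0006, 0.1608]
tool_rot: [[0.991, -0.137, -0.006], [-0.137, -0.99, 0.017], [-0.008, -0.016, -1.0]]
ft_force: [-0.5, -0.1, -1.9]
gripper_width: 0.325
grasp_force: 20.5
```

```bash
python3 - <<'E'
from h import *
look(OR,'pics/w16.png'); 
for i in range(2): tilt(.137,'orange_cartridge',-.008,-.175)
C=cam('side');g=cv2.cvtColor(env.grab_frame('side'),cv2.COLOR_RGB2GRAY)
x,y=topx(C,[[.6,.02,.09]])[0].astype(int); print(x,y)
for r in range(y-20,y+34,5): print(r,[int(v) for v in g[r,x-30:x+30:2]])
E
```

```text
t 21.65 gf 20.9 w 0.323 [6.370e-01 2.000e-04 1.636e-01] F [-0.89  0.29 -2.3 ] T [-0.056  0.025  0.016]
wrist blob [ 258  269  109  118 8837] [311.6308702  321.56840557]
orange_cartridge 0.65 [313.9 204.9  37.9  55.2] [(np.float64(5.1), 75), (np.float64(5.3), 65), (np.float64(5.3), 70)]
orange_cartridge 0.8 [311.5 203.   37.3  56.4] [(np.float64(4.5), 75), (np.float64(4.5), 80), (np.float64(4.7), 70)]
orange_cartridge 0.61 [295.1 296.6  39.7  32.4] [(np.float64(98.1), 75), (np.float64(98.1), 80), (np.float64(98.2), 60)]
311 212
192 [63, 75, 95, 116, 124, 123, 121, 111, 111, 111, 112, 106, 109, 113, 113, 116, 116, 95, 99, 125, 125, 117, 116, 118, 117, 117, 118, 117, 119, 116]
197 [99, 113, 106, 102, 107, 143, 153, 110, 105, 98, 96, 89, 89, 88, 92, 92, 105, 127, 127, 128, 122, 123, 120, 133, 171, 174, 169, 171, 170, 171]
202 [108, 117, 119, 105, 124, 169, 176, 148, 126, 128, 126, 126, 126, 126, 125, 129, 130, 130, 127, 129, 128, 121, 145, 172, 174, 173, 174, 171, 169, 170]
207 [108, 113, 106, 100, 170, 175, 175, 166, 130, 124, 125, 127, 129, 124, 126, 128, 128, 127, 123, 124, 127, 129, 
[... 344 characters left out ...]
72]
222 [174, 173, 173, 173, 172, 174, 174, 174, 172, 151, 122, 125, 127, 125, 126, 126, 125, 128, 129, 127, 109, 79, 77, 135, 160, 159, 159, 167, 170, 173]
227 [175, 174, 174, 176, 174, 175, 176, 173, 175, 163, 99, 81, 77, 78, 82, 87, 95, 102, 103, 77, 51, 38, 40, 36, 35, 48, 43, 44, 44, 40]
232 [160, 162, 161, 159, 161, 163, 159, 162, 159, 161, 142, 57, 43, 40, 30, 42, 39, 32, 35, 40, 37, 33, 41, 49, 44, 38, 42, 42, 46, 39]
237 [161, 157, 156, 161, 164, 159, 158, 160, 163, 160, 116, 44, 45, 35, 46, 42, 41, 36, 36, 37, 39, 48, 41, 36, 43, 45, 43, 39, 42, 39]
242 [161, 164, 166, 162, 163, 162, 163, 162, 159, 136, 47, 40, 38, 43, 41, 37, 39, 38, 45, 45, 38, 41, 38, 34, 40, 46, 44, 41, 49, 40]
```

Call:
carry_out(
  moves=[1,0,0.02,-0.03,0,1,0,0.02,-0.03,0,1,0,0,-0.01,0,1,0,0,-0.006,0],
)

```text
time: 22.3
ee_pos: [0.6393, 0.0116, 0.1316]
tool_rot: [[0.992, -0.122, 0.01], [-0.123, -0.992, 0.022], [0.007, -0.023, -1.0]]
ft_force: [1.2, 2.6, 27.9]
gripper_width: 0.315
grasp_force: 21.9
```

Call:
carry_out(
  moves=[1,0,0,-0.006,0],
)

```text
time: 22.4
ee_pos: [0.6395, 0.0113, 0.129]
tool_rot: [[0.992, -0.123, 0.011], [-0.123, -0.992, 0.022], [0.008, -0.023, -1.0]]
ft_force: [0.2, 1.0, 1.0]
gripper_width: 0.246
grasp_force: 0.0
```

Call:
carry_out(
  moves=[1,0,0,-0.006,0],
)

```text
time: 22.5
ee_pos: [0.638, 0.0112, 0.124]
tool_rot: [[0.992, -0.123, 0.006], [-0.123, -0.992, 0.022], [0.004, -0.022, -1.0]]
ft_force: [0.2, 0.1, 0.9]
gripper_width: 0.056
grasp_force: 0.0
```

```bash
python3 - <<'E'
from h import *
im=env.grab_frame('wrist'); s=rep(); cv2.imwrite('pics/w17.png',im[:,:,::-1])
i2=env.grab_frame('side'); cv2.imwrite('pics/s17.png',i2[:,:,::-1])
for t in('orange_cartridge','blue_cartridge'):
    for q in env.boxes_of('side',t)[:2]: print(t,round(q['conf'],2),np.round(q['bbox'],1))
x,y=333,215
b=cv2.resize(i2[y-60:y+60,x-50:x+50],(300,360),interpolation=cv2.INTER_CUBIC)
cv2.imwrite('pics/m17.png',np.hstack([cv2.resize(im,(480,360)),b])[:,:,::-1])
E
```

```text
t 22.55 gf 0.0 w 0.01 [0.6373 0.0112 0.1227] F [-1.06 -0.48 -0.95] T [-0.041  0.028 -0.005]
orange_cartridge 0.78 [318.8 220.8  33.   57. ]
blue_cartridge 0.94 [357.7 226.9  29.   54.9]
```

View pics/m17.png

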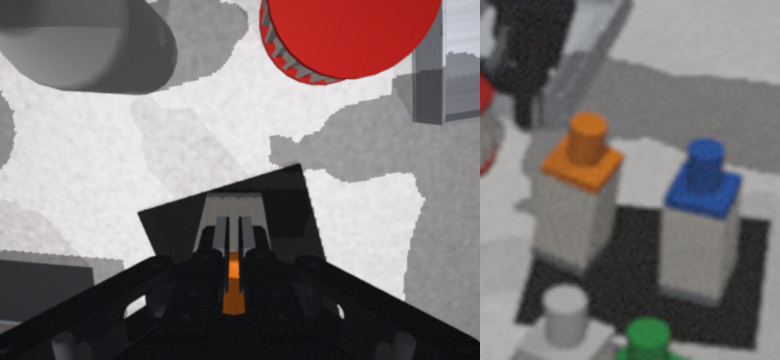

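```bash
python3 - <<'E'
from h import *
from scipy.optimize import least_squares
C2=cam('side'); i2=cv2.imread('pics/s17.png')[:,:,::-1]
m=cv2.inRange(cv2.cvtColor(i2,cv2.COLOR_RGB2HSV),*OR); m[:180]=0;m[240:]=0;m[:,:290]=0;m[:,340:]=0
ys,xs=np.nonzero(m); print('cap+neck bbox',xs.min(),xs.max(),ys.min(),ys.max())
g=cv2.cvtColor(i2,cv2.COLOR_RGB2GRAY)
for r in range(200,254,5): print(r,[int(v) for v in g[r,296:346:2]])
for th in(75,80,85,90,95,100,105):
    t=np.radians(th); best=None
    for x in np.arange(.57,.65,.005):
        for yw in(-.12,-.25,0):
            u=np.array([np.cos(yw),np.sin(yw),0]); ax=u*np.cos(t)+[0,0,np.sin(t)]; v=np.array([-u[1],u[0],0])
            P=model(np.array([x,.012,0])*1.,ax,v); P[:,2]+=.004-P[:,2].min(); q=topx(C2,P); e=np.abs(np.r_[(q.min(0)+q.max(0))/2,np.ptp(q,0)]-[318.8,220.8,33,57]).max()
            if best is None or e<best[0]: best=(e.round(1),round(x,3),yw)
    print(th,best)
E
```

```text
cap+neck bbox 304 329 192 218
200 [168, 165, 122, 115, 117, 118, 121, 119, 103, 89, 86, 97, 97, 91, 89, 114, 127, 118, 118, 117, 124, 131, 119, 118, 116]
205 [174, 134, 120, 119, 117, 112, 114, 113, 87, 84, 94, 88, 86, 76, 81, 111, 140, 164, 173, 173, 170, 169, 166, 167, 169]
210 [156, 117, 120, 118, 105, 109, 111, 116, 112, 111, 99, 100, 96, 111, 122, 121, 90, 143, 175, 170, 171, 171, 170, 169, 172]
215 [174, 171, 128, 122, 123, 125, 116, 105, 97, 87, 103, 118, 119, 115, 91, 91, 106, 160, 171, 172, 172, 170, 171, 175, 173]
220 [167, 163, 126, 120, 122, 122, 124, 123, 122, 128, 127, 121, 122, 104, 96, 100, 130, 172, 170, 169, 172, 174, 174, 170, 128]
225 [139, 132, 118, 118, 124, 122, 123, 125, 125, 123, 125, 122, 123, 100, 101, 92, 57, 36, 43, 44, 38, 39, 47, 63, 115]
230 [172, 173, 162, 129, 123, 124, 123, 124, 123, 120, 123, 125, 110, 101, 101, 85, 42, 36, 40, 47, 42, 37, 40, 53, 116]
235 [159, 161, 143, 119, 125, 125, 119, 124, 123, 125, 123, 123, 101, 102, 92, 59, 42, 42, 45, 37, 33, 38, 48, 59, 120]
240 [157, 159, 113, 70, 79, 92, 109, 114, 126, 125, 126, 105, 89, 59, 37, 45, 38, 39, 42, 45, 46, 43, 43, 64, 119]
245 [161, 143, 63, 45, 38, 42, 40, 49, 55, 68, 80, 56, 38, 36, 45, 42, 44, 41, 43, 39, 34, 40, 42, 76, 122]
250 [157, 70, 41, 46, 43, 68, 109, 125, 125, 110, 64, 43, 40, 38, 39, 41, 44, 34, 37, 41, 40, 45, 46, 60, 97]
75 (np.float64(4.2), np.float64(0.57), 0)
80 (np.float64(3.1), np.float64(0.57), 0)
85 (np.float64(2.2), np.float64(0.575), -0.25)
90 (np.float64(3.6), np.float64(0.575), -0.25)
95 (np.float64(1.4), np.float64(0.59), -0.25)
100 (np.float64(1.6), np.float64(0.59), -0.12)
105 (np.float64(2.8), np.float64(0.605), 0)
```

Call:
carry_out(
  moves=[1,0,0,0,0,1,0,0,0,0],
)

```text
time: 22.9
ee_pos: [0.6369, 0.0115, 0.1218]
tool_rot: [[0.992, -0.123, 0.002], [-0.123, -0.992, 0.022], [-0.0, -0.022, -1.0]]
ft_force: [-0.7, 0.1, 0.4]
gripper_width: 0.002
grasp_force: 0.0
```

```bash
python3 - <<'E'
from h import *
rep(); i2=env.grab_frame('side'); C2=cam('side')
m=cv2.inRange(cv2.cvtColor(i2,cv2.COLOR_RGB2HSV),*OR); m[:180]=0;m[255:]=0;m[:,:280]=0;m[:,345:]=0
ys,xs=np.nonzero(m); print('cap+neck bbox',xs.min(),xs.max(),ys.min(),ys.max())
for t in('orange_cartridge','blue_cartridge'):
    for q in env.boxes_of('side',t)[:1]: print(t,round(q['conf'],2),np.round(q['bbox'],1))
E
```

```text
t 22.9 gf 0.0 w 0.002 [0.6369 0.0115 0.1218] F [-0.72  0.13  0.43] T [ 0.007 -0.006 -0.003]
cap+neck bbox 282 324 180 216
orange_cartridge 0.68 [311.2 218.5  27.9  57.4]
blue_cartridge 0.66 [358.  229.2  28.   51.5]
```

Call:
carry_out(
  moves=[1,0,0,0,0,1,0,0,0,0],
)

```text
time: 23.25
ee_pos: [0.6369, 0.0116, 0.1218]
tool_rot: [[0.992, -0.123, 0.002], [-0.123, -0.992, 0.022], [-0.0, -0.022, -1.0]]
ft_force: [0.8, -0.5, -0.2]
gripper_width: 0.001
grasp_force: 0.0
```

```bash
python3 - <<'E'
from h import *
rep(); i2=env.grab_frame('side'); C2=cam('side'); cv2.imwrite('pics/s18.png',i2[:,:,::-1])
bb={t:env.boxes_of('side',t)[:1] for t in('orange_cartridge','blue_cartridge')}
for t,b in bb.items():
    if not b: continue
    b=b[0]['bbox']; print(t,np.round(b,1)); r=[]
    for th in range(75,111,5):
        for x in np.arange(.46,.65,.005):
            for y in (.0,.01,.02,.03):
                tt=np.radians(th); yw=-.12; u=np.array([np.cos(yw),np.sin(yw),0]); ax=u*np.cos(tt)+[0,0,np.sin(tt)]; v=np.array([-u[1],u[0],0])
                P=model(np.array([x,y,0]),ax,v); P[:,2]+=.004-P[:,2].min(); q=topx(C2,P); r.append((np.abs(np.r_[(q.min(0)+q.max(0))/2,np.ptp(q,0)]-b).max().round(1),th,round(x,3),y))
    print(sorted(r)[:6])
g=cv2.cvtColor(i2,cv2.COLOR_RGB2GRAY)
for r in range(200,254,5): print(r,[int(v) for v in g[r,290:336:2]])
E
```

```text
t 23.25 gf 0.0 w 0.001 [0.6369 0.0116 0.1218] F [ 0.76 -0.45 -0.18] T [-0.03  -0.045 -0.058]
blue_cartridge [357.  228.6  25.7  52.9]
[(np.float64(4.3), 90, np.float64(0.495), 0.0), (np.float64(4.4), 90, np.float64(0.48), 0.0), (np.float64(4.4), 90, np.float64(0.485), 0.0), (np.float64(4.4), 90, np.float64(0.49), 0.0), (np.float64(4.5), 90, np.float64(0.495), 0.01), (np.float64(4.6), 90, np.float64(0.485), 0.01)]
200 [125, 171, 172, 169, 154, 118, 118, 118, 105, 82, 86, 92, 93, 88, 91, 115, 116, 120, 117, 129, 121, 118, 116]
205 [169, 175, 176, 171, 136, 118, 119, 109, 101, 83, 88, 92, 93, 85, 87, 115, 119, 116, 147, 172, 175, 172, 172]
210 [174, 177, 176, 157, 114, 106, 109, 108, 113, 113, 109, 109, 112, 117, 121, 120, 95, 100, 150, 173, 174, 173, 173]
215 [171, 171, 172, 175, 160, 127, 123, 122, 105, 100, 95, 90, 100, 112, 88, 107, 119, 106, 151, 170, 172, 172, 171]
220 [175, 173, 172, 169, 161, 128, 121, 128, 127, 125, 124, 121, 125, 127, 118, 114, 111, 116, 151, 172, 172, 171, 167]
225 [176, 173, 163, 134, 125, 123, 125, 123, 125, 126, 128, 120, 123, 124, 114, 108, 112, 110, 78, 36, 40, 37, 37]
230 [176, 174, 173, 175, 170, 132, 121, 123, 114, 123, 123, 125, 119, 126, 110, 114, 111, 111, 61, 43, 46, 42, 37]
235 [158, 157, 160, 157, 160, 129, 126, 123, 124, 128, 125, 122, 124, 128, 113, 109, 112, 91, 48, 42, 46, 42, 41]
240 [162, 162, 161, 158, 155, 99, 89, 101, 115, 119, 126, 121, 124, 125, 109, 94, 57, 42, 38, 47, 42, 36, 40]
245 [161, 159, 161, 163, 143, 60, 43, 42, 39, 47, 54, 72, 78, 76, 57, 33, 44, 34, 42, 37, 37, 37, 40]
250 [164, 162, 160, 159, 73, 43, 39, 47, 69, 109, 129, 128, 108, 61, 41, 41, 36, 38, 43, 43, 39, 42, 36]
```

Call:
carry_out(
  moves=[1,0.01,0,0.02,0,1,0,0,0.05,0,0.3,0,0,0.07,0,0.3,-0.03,0,0.04,0,0.3,-0.06,0,0,0,0.3,-0.03,0,0,0,0.3,0,0,0,0],
)

```text
time: 24.1
ee_pos: [0.5805, 0.0117, 0.2127]
tool_rot: [[0.992, -0.123, 0.003], [-0.123, -0.992, 0.022], [0.0, -0.022, -1.0]]
ft_force: [0.4, 0.7, 0.6]
gripper_width: 0.703
grasp_force: 0.0
```

```bash
cat >> h.py <<'E'
def top_at(col,zc=.108,roi=None):
    im=env.grab_frame('wrist'); C=cam('wrist'); s=rep(); print(np.round(s['tool_rot'],3)[0])
    m=cv2.inRange(cv2.cvtColor(im,cv2.COLOR_RGB2HSV),*col)
    n,l,st,c=cv2.connectedComponentsWithStats(m); i=1+np.argmax(st[1:,4]); ys,xs=np.nonzero(l==i)
    r=cv2.minAreaRect(np.c_[xs,ys].astype(np.float32)); bp=cv2.boxPoints(r); w=toworld(C,bp,zc)
    print('blob',st[i],'rect size px',np.round(r[1]),'corners',w[:,:2].round(4).tolist(),'ctr',w.mean(0).round(4))
    e=[(w[(k+1)%4]-w[k])[:2] for k in range(4)]; print('edge len',[np.linalg.norm(v).round(4) for v in e],'yaw mod90',[np.degrees(np.arctan2(v[1],v[0])).round(1) for v in e])
    return im
E
python3 - <<'E'
from h import *
im=top_at(OR); cv2.imwrite('pics/w19.png',im[:,:,::-1]); top_at(BL)
E
```

```text
t 24.15 gf 0.0 w 0.696 [0.5816 0.0116 0.2124] F [ 0.1   0.39 -0.05] T [-0.035  0.006 -0.   ]
[ 0.992 -0.123  0.004]
blob [ 262  174   81   79 6151] rect size px [78. 80.] corners [[0.6306, 0.0398], [0.6244, -0.0118], [0.5718, -0.0065], [0.5781, 0.0481]] ctr [0.6012 0.0174 0.108 ]
edge len [np.float64(0.0519), np.float64(0.0528), np.float64(0.0549), np.float64(0.0531)] yaw mod90 [np.float64(-96.9), np.float64(174.2), np.float64(83.4), np.float64(-9.0)]
t 24.2 gf 0.0 w 0.697 [0.5823 0.0115 0.2121] F [ 0.22 -0.02 -0.48] T [-0.031 -0.011 -0.015]
[ 0.992 -0.123  0.004]
blob [ 284  326   75   88 5077] rect size px [85. 72.] corners [[0.5167, 0.0422], [0.5166, -0.01], [0.4424, -0.0099], [0.4417, 0.0466]] ctr [0.4793 0.0172 0.108 ]
edge len [np.float64(0.0522), np.float64(0.0742), np.float64(0.0565), np.float64(0.0752)] yaw mod90 [np.float64(-90.1), np.float64(179.9), np.float64(90.7), np.float64(-3.3)]
```

Call:
carry_out(
  moves=[0.3,0.0195,0.006,0,0,0.3,0.0195,0.006,-0.03,0,0.3,0,0,-0.06,0,0.3,0,0,-0.06,0,0.3,0,0,-0.03,0,0.3,0,0,-0.018,0,0.3,0,0,0,0,1,0,0,0,0,1,0,0,0,0,1,0,0,0,0,1,0,0,0,0],
  grip_force=40,
)

```text
time: 25.3
ee_pos: [0.602, 0.0167, 0.1139]
tool_rot: [[0.993, -0.121, 0.005], [-0.122, -0.992, 0.022], [0.002, -0.023, -1.0]]
ft_force: [0.3, -0.5, 5.3]
gripper_width: 0.336
grasp_force: 39.8
```

Call:
carry_out(
  moves=[1,0,0,0.016,0,1,-0.018,0,0,0,1,-0.018,0,0,0,1,0,0,0,0,1,0,0,-0.01,0,1,0,0,-0.005,0,1,0,0,0,0],
)

```text
time: 26.0
ee_pos: [0.5837, 0.017, 0.1139]
tool_rot: [[0.993, -0.121, 0.004], [-0.121, -0.992, 0.023], [0.001, -0.023, -1.0]]
ft_force: [-2.3, 1.6, 7.5]
gripper_width: 0.338
grasp_force: 40.9
```

Touching the mat with about 7 N; release slowly and back off, then wait for the dust to settle.

Call:
carry_out(
  moves=[0.6,0,0,0,0,0.5,0,0,0,0,0.4,0,0,0,0,0.3,0,0,0,0,0.3,0,0,0.03,0,0.3,0,0,0.08,0,0.3,0,0,0.08,0,0.3,0,0,0,0,0.3,0,0,0,0],
)

```text
time: 26.9
ee_pos: [0.5837, 0.0168, 0.2089]
tool_rot: [[0.993, -0.121, 0.004], [-0.121, -0.992, 0.023], [0.002, -0.023, -1.0]]
ft_force: [-1.0, 1.0, -0.8]
gripper_width: 0.702
grasp_force: 0.0
```

```bash
python3 - <<'E'
from h import *
im=top_at(OR); cv2.imwrite('pics/w20.png',im[:,:,::-1]); top_at(BL)
C=cam('top'); im=env.grab_frame('top'); cv2.imwrite('pics/t20.png',im[:,:,::-1])
for t in('crate','blue_cell','orange_cell','green_stock','white_stock'):
    for b in env.boxes_of('top',t)[:1]: print(t,round(b['conf'],2),np.round(b['bbox'],1),toworld(C,b['bbox'][:2],.085)[0].round(4))
E
```

```text
t 26.95 gf 0.0 w 0.701 [0.5831 0.0169 0.2077] F [ 1.09  0.33 -0.7 ] T [0.015 0.045 0.015]
[ 0.993 -0.121  0.002]
blob [ 273  206   80   82 6137] rect size px [81. 79.] corners [[0.611, 0.0405], [0.6051, -0.0105], [0.5488, -0.0053], [0.5548, 0.0489]] ctr [0.5799 0.0184 0.108 ]
edge len [np.float64(0.0513), np.float64(0.0565), np.float64(0.0546), np.float64(0.0568)] yaw mod90 [np.float64(-96.7), np.float64(174.8), np.float64(83.6), np.float64(-8.5)]
t 27.0 gf 0.0 w 0.703 [0.5828 0.0169 0.2071] F [ 0.77 -0.49 -0.88] T [-0.017  0.027  0.004]
[ 0.993 -0.122  0.001]
blob [ 291  330   75   89 5236] rect size px [86. 73.] corners [[0.5161, 0.0422], [0.5157, -0.0098], [0.4417, -0.0098], [0.4413, 0.0465]] ctr [0.4787 0.0173 0.108 ]
edge len [np.float64(0.052), np.float64(0.074), np.float64(0.0563), np.float64(0.0749)] yaw mod90 [np.float64(-90.4), np.float64(-180.0), np.float64(90.4), np.float64(-3.3)]
crate 0.87 [238.5 264.9  64.4  59.5] [0.5024 0.2569 0.085 ]
blue_cell 0.96 [138.2 242.9  39.8  32.7] [0.5671 0.538  0.085 ]
orange_cell 0.68 [223.9 276.6  21.8  26. ] [0.4709 0.297  0.085 ]
green_stock 0.93 [245.6 280.1  23.2  22.9] [0.4606 0.2377 0.085 ]
white_stock 0.97 [252.9 257.9  24.1  27. ] [0.521  0.2174 0.085 ]
```

Call:
carry_out(
  moves=[0.3,-0.02,0.07,0.03,0,0.3,-0.02,0.07,0.03,0,0.3,-0.02,0.07,0.03,0,0.3,-0.02,0.07,0.03,0,0.3,-0.02,0.07,0.02,0,0.3,-0.02,0.07,0.02,0,0.3,-0.02,0.07,0.02,0,0.3,-0.02,0.05,0.02,0,0.3,0,0,0,0,0.3,0,0,0,0,0.3,0,0,0,0,0.3,0,0,0,0],
)

```text
time: 28.5
ee_pos: [0.5019, 0.1566, 0.3077]
tool_rot: [[0.997, 0.072, -0.012], [0.073, -0.99, 0.123], [-0.002, -0.123, -0.992]]
ft_force: [-0.2, -0.4, 0.9]
gripper_width: 0.703
grasp_force: 0.0
```

```bash
python3 - <<'E'
from h import *
im=top_at(OR,.085); cv2.imwrite('pics/w21.png',im[:,:,::-1]); top_at(BL,.085)
i2=env.grab_frame('side')
for t in('orange_cartridge','blue_cartridge'):
    for b in env.boxes_of('side',t)[:2]: print(t,round(b['conf'],2),np.round(b['bbox'],1))
E
```

```text
t 28.55 gf 0.0 w 0.699 [0.5019 0.1567 0.3078] F [-0.15 -0.13 -0.29] T [-0.094 -0.048  0.01 ]
[ 0.997  0.073 -0.011]
blob [ 470   97   82   77 4555] rect size px [74. 68.] corners [[0.5571, 0.0426], [0.6145, 0.0408], [0.6068, -0.023], [0.5494, -0.0239]] ctr [0.582  0.0091 0.085 ]
edge len [np.float64(0.0574), np.float64(0.0642), np.float64(0.0574), np.float64(0.067)] yaw mod90 [np.float64(-1.8), np.float64(-96.8), np.float64(-179.0), np.float64(83.4)]
t 28.6 gf 0.0 w 0.698 [0.5019 0.1567 0.3079] F [-0.1  -0.34  0.38] T [-0.116  0.017  0.004]
[ 0.997  0.073 -0.011]
blob [ 178  121   70   78 3933] rect size px [64. 67.] corners [[0.5088, 0.3274], [0.5738, 0.3115], [0.5658, 0.2491], [0.5014, 0.2614]] ctr [0.5375 0.2873 0.085 ]
edge len [np.float64(0.0669), np.float64(0.063), np.float64(0.0655), np.float64(0.0664)] yaw mod90 [np.float64(-13.7), np.float64(-97.3), np.float64(169.2), np.float64(83.6)]
orange_cartridge 0.81 [320.2 221.9  28.   54.4]
blue_cartridge 0.58 [355.9 230.7  33.7  53.7]
blue_cartridge 0.39 [357.5 399.1 104.2  50.1]
```

Call:
carry_out(
  moves=[0.3,0,0,0,-1,0.3,0,0,0,-1,0.3,0,0,0,-1,0.3,0,0,0,-1,0.3,0,0,0,-1,0.3,0,0,0,-1],
)

```text
time: 29.35
ee_pos: [0.4777, 0.0042, 0.3087]
tool_rot: [[0.949, -0.306, 0.073], [-0.314, -0.921, 0.229], [-0.003, -0.241, -0.971]]
ft_force: [0.2, -0.4, -0.5]
gripper_width: 0.704
grasp_force: 0.0
```

```bash
python3 - <<'E'
from h import *
s=rep(); print(np.round(s['tool_rot'],3).tolist(),np.round(s['q'],3))
E
```

```text
t 29.35 gf 0.0 w 0.704 [0.4777 0.0042 0.3087] F [ 0.2  -0.42 -0.52] T [-0.199  0.061 -0.021]
[[0.949, -0.306, 0.073], [-0.314, -0.921, 0.229], [-0.003, -0.241, -0.971]] [-0.321  0.093 -0.014  1.468  0.243  3.141]
```

Call:
carry_out(
  moves=[0.3,0,0,0,1,0.3,0,0,0,1,0.3,0,0,0,1,0.3,0,0,0,1,0.3,0,0,0,1,0.3,0,0,0,1,0.3,0,0,0,1,0.3,0,0,0,1],
)

```text
time: 30.15
ee_pos: [0.4779, 0.0051, 0.3087]
tool_rot: [[0.884, 0.454, -0.115], [0.468, -0.858, 0.211], [-0.003, -0.24, -0.971]]
ft_force: [-0.4, 0.3, 0.1]
gripper_width: 0.7
grasp_force: 0.0
```

```bash
python3 - <<'E'
from h import *
s=rep(); print(np.round(s['tool_rot'],3).tolist(),np.round(s['q'],3))
E
```

```text
t 30.15 gf 0.0 w 0.7 [0.4779 0.0051 0.3087] F [-0.36  0.28  0.14] T [-0.194 -0.067  0.024]
[[0.884, 0.454, -0.115], [0.468, -0.858, 0.211], [-0.003, -0.24, -0.971]] [-0.274  0.218  0.136  1.66   0.172  2.366]
```

Call:
carry_out(
  moves=[0.3,0,0,0.02,1,0.3,0,0,0.02,1,0.3,0,0,0.02,1,0.3,0,0,0.02,1,0.3,0,0,0.02,1,0.3,0,0,0.02,1,0.3,0,0,0.02,1,0.3,0,0,0.02,1,0.3,0,0,0,1,0.3,0,0,0,1,0.3,0,0,0,0.8],
)

```text
time: 31.25
ee_pos: [0.4769, 0.0053, 0.385]
tool_rot: [[0.004, 0.972, -0.236], [1.0, -0.004, -0.002], [-0.003, -0.236, -0.972]]
ft_force: [-0.3, 0.4, -0.9]
gripper_width: 0.704
grasp_force: 0.0
```

```bash
python3 - <<'E'
from h import *
s=rep(); print(np.round(s['tool_rot'],3).tolist(),np.round(s['q'],3))
E
```

```text
t 31.25 gf 0.0 w 0.704 [0.4769 0.0053 0.385 ] F [-0.26  0.44 -0.91] T [-0.006 -0.225  0.004]
[[0.004, 0.972, -0.236], [1.0, -0.004, -0.002], [-0.003, -0.236, -0.972]] [-0.143  0.302  0.442  1.946 -0.035  1.436]
```

Call:
carry_out(
  moves=[0.3,0,0,0.04,0,0.3,0,0,0.04,0,0.3,0,0,0.04,0],
)

```text
time: 31.55
ee_pos: [0.4657, 0.0041, 0.4063]
tool_rot: [[0.009, 0.981, -0.193], [1.0, -0.01, -0.006], [-0.008, -0.193, -0.981]]
ft_force: [0.2, -0.6, 0.7]
gripper_width: 0.699
grasp_force: 0.0
```

```bash
python3 - <<'E'
from h import *
s=rep(); print(np.round(s['tool_rot'],3).tolist(),np.round(s['q'],3))
E
```

```text
t 31.55 gf 0.0 w 0.699 [0.4657 0.0041 0.4063] F [ 0.24 -0.56  0.66] T [-0.029 -0.14   0.018]
[[0.009, 0.981, -0.193], [1.0, -0.01, -0.006], [-0.008, -0.193, -0.981]] [-0.15   0.258  0.445  1.948 -0.035  1.434]
```

Call:
carry_out(
  moves=[0.3,0,0,0.1,0,0.3,0,0,0.1,0,0.3,0,0,0.1,0],
)

```text
time: 31.85
ee_pos: [0.4456, 0.0009, 0.4538]
tool_rot: [[0.006, 0.996, -0.084], [1.0, -0.007, -0.022], [-0.022, -0.083, -0.996]]
ft_force: [0.9, -0.5, -0.1]
gripper_width: 0.703
grasp_force: 0.0
```

Call:
carry_out(
  moves=[0.3,0,0,0.1,0,0.3,0,0,0.1,0,0.3,0,0,0.03,0],
)

```text
time: 32.15
ee_pos: [0.4355, -0.0016, 0.4893]
tool_rot: [[0.004, 1.0, 0.003], [0.999, -0.004, -0.036], [-0.036, 0.003, -0.999]]
ft_force: [0.8, 0.9, -0.8]
gripper_width: 0.701
grasp_force: 0.0
```

```bash
python3 - <<'E'
from h import *
s=rep(); print(np.round(s['tool_rot'],3).tolist(),np.round(s['q'],3))
E
```

```text
t 32.15 gf 0.0 w 0.701 [ 0.4355 -0.0016  0.4893] F [ 0.81  0.86 -0.82] T [0.032 0.068 0.025]
[[0.004, 1.0, 0.003], [0.999, -0.004, -0.036], [-0.036, 0.003, -0.999]] [-0.173  0.117  0.503  1.948 -0.034  1.402]
```

Call:
carry_out(
  moves=[0.3,0.0186,0.066,-0.0486,-0.2,0.3,0.0186,0.066,-0.0486,-0.2,0.3,0.0186,0.066,-0.0486,-0.2,0.3,0.0186,0.066,-0.0486,-0.2,0.3,0.0186,0.066,-0.0486,-0.2,0.3,0.0186,0.066,-0.0486,-0.2,0.3,0.0186,0.066,-0.0486,-0.2,0.3,0,0,0,0,0.3,0,0,0,0],
)

```text
time: 33.05
ee_pos: [0.5015, 0.2298, 0.3155]
tool_rot: [[0.142, 0.99, -0.01], [0.989, -0.142, -0.035], [-0.036, -0.005, -0.999]]
ft_force: [-0.3, 0.2, -0.3]
gripper_width: 0.699
grasp_force: 0.0
```

```bash
python3 - <<'E'
from h import *
im=env.grab_frame('wrist'); C=cam('wrist'); s=rep(); print(np.round(s['tool_rot'],3).tolist()); cv2.imwrite('pics/w22.png',im[:,:,::-1])
hsv=cv2.cvtColor(im,cv2.COLOR_RGB2HSV)
for nm,col in(('B',BL),('O',OR)):
    m=cv2.inRange(hsv,*col); n,l,st,c=cv2.connectedComponentsWithStats(m)
    for i in 1+np.argsort(-st[1:,4])[:2]:
        if st[i,4]<400: continue
        ys,xs=np.nonzero(l==i); bp=cv2.boxPoints(cv2.minAreaRect(np.c_[xs,ys].astype(np.float32)))
        for z in(.085,.108):
            w=toworld(C,bp,z); print(nm,z,st[i],'ctr',w.mean(0)[:2].round(4),'len',np.linalg.norm(w[1]-w[0]).round(4),np.linalg.norm(w[2]-w[1]).round(4),'yaw',np.degrees(np.arctan2(*(w[1]-w[0])[1::-1])).round(1))
# predicted cells from the top picture
R=np.array([[np.cos(-.175),-np.sin(-.175)],[np.sin(-.175),np.cos(-.175)]])
for d in((.033,.033),(-.033,.033)): print(np.array([.4975,.256])+R@d)
E
```

```text
t 33.1 gf 0.0 w 0.698 [0.5017 0.2292 0.3166] F [ 0.27 -0.62  0.77] T [-0.01   0.041 -0.009]
[[0.143, 0.99, -0.008], [0.989, -0.143, -0.034], [-0.035, -0.003, -0.999]]
B 0.085 [ 308   99   70   71 4530] ctr [0.539  0.2858] len 0.0627 0.0625 yaw 79.1
B 0.108 [ 308   99   70   71 4530] ctr [0.5374 0.2868] len 0.0589 0.0586 yaw 79.1
B 0.085 [ 298  365   51   56 2213] ctr [ 0.4835 -0.0057] len 0.0567 0.0765 yaw 1.5
B 0.108 [ 298  365   51   56 2213] ctr [0.4853 0.0134] len 0.0532 0.0718 yaw 1.5
O 0.085 [ 239   96   68   71 4604] ctr [0.4737 0.2977] len 0.0643 0.062 yaw 78.7
O 0.108 [ 239   96   68   71 4604] ctr [0.4761 0.2979] len 0.0603 0.0582 yaw 78.7
O 0.085 [386 355  17  44 495] ctr [0.5672 0.0048] len 0.0185 0.061 yaw -8.4
O 0.108 [386 355  17  44 495] ctr [0.5638 0.0232] len 0.0173 0.0572 yaw -8.4
[0.53574154 0.28275041]
[0.47074959 0.29424154]
```

Call:
carry_out(
  moves=[0.3,-0.005,-0.085,-0.0228,0.22,0.3,-0.005,-0.085,-0.0228,0.22,0.3,-0.005,-0.085,-0.0228,0.22,0.3,-0.005,-0.085,-0.0228,0.22,0.3,-0.005,-0.085,-0.0228,0.22,0.3,0,0,0,0,0.3,0,0,0,0],
)

```text
time: 33.8
ee_pos: [0.489, 0.0151, 0.2607]
tool_rot: [[0.038, 0.999, -0.003], [0.999, -0.038, -0.035], [-0.035, -0.001, -0.999]]
ft_force: [0.3, 0.2, 0.2]
gripper_width: 0.699
grasp_force: 0.0
```

```bash
python3 - <<'E'
from h import *
im=top_at(BL); cv2.imwrite('pics/w23.png',im[:,:,::-1])
C=cam('wrist'); hsv=cv2.cvtColor(im,cv2.COLOR_RGB2HSV)
m=cv2.inRange(hsv,*BL); n,l,st,c=cv2.connectedComponentsWithStats(m); i=1+np.argmax(st[1:,4]); obs=(l==i)
# fit upright model silhouette of cap+neck
from scipy.optimize import minimize
def f(p):
    x,y,a=p; u=np.array([np.cos(a),np.sin(a),0]);v=np.array([-u[1],u[0],0])
    P=[np.array([x,y,.108])+s*.026*u+t*.026*v for s in(-1,1) for t in(-1,1)]+[np.array([x,y,z])+.015*(np.cos(q)*u+np.sin(q)*v) for z in(.108,.144) for q in np.linspace(0,6.28,24)]
    P+= [q-[0,0,.006] for q in P[:4]]
    h=cv2.convexHull(topx(C,P).astype(np.float32)*8); k=np.zeros(obs.shape,np.uint8); cv2.fillPoly(k,[np.round(h).astype(np.int32)],1,shift=3); return (k.astype(bool)^cv2.morphologyEx(obs.astype(np.uint8),cv2.MORPH_CLOSE,np.ones((15,15))).astype(bool)).sum()
r=min((minimize(f,[.489,.0165,a],method='Nelder-Mead',options=dict(initial_simplex=[[.489,.0165,a],[.495,.0165,a],[.489,.0225,a],[.489,.0165,a+.1]])) for a in(-.15,0)),key=lambda r:r.fun); print(r.x,r.fun,obs.sum())
E
```

```text
t 33.85 gf 0.0 w 0.7 [0.4892 0.0161 0.2607] F [-0.86  1.84  0.45] T [0.038 0.009 0.038]
[ 0.036  0.999 -0.002]
blob [ 272  181   68   67 4334] rect size px [66. 67.] corners [[0.4594, 0.0453], [0.5116, 0.0447], [0.5122, -0.0089], [0.4571, -0.0084]] ctr [0.4851 0.0182 0.108 ]
edge len [np.float64(0.0522), np.float64(0.0536), np.float64(0.0551), np.float64(0.0537)] yaw mod90 [np.float64(-0.6), np.float64(-89.4), np.float64(179.5), np.float64(87.5)]
[ 0.48519057  0.01825631 -0.02506094] 83.0 4334
```

Call:
carry_out(
  moves=[0.3,-0.008,0.005,-0.04,0,0.3,0,0,-0.08,0,0.3,0,0,-0.08,0,0.3,0,0,-0.06,0,0.3,0,0,-0.037,0,0.3,0,0,0,0,1,0,0,0,0,1,0,0,0,0,1,0,0,0,0,1,0,0,0,0],
  grip_force=45,
)

```text
time: 34.85
ee_pos: [0.4858, 0.0195, 0.1128]
tool_rot: [[0.034, 0.999, -0.001], [0.999, -0.034, -0.034], [-0.034, -0.0, -0.999]]
ft_force: [-2.0, 1.2, 5.9]
gripper_width: 0.337
grasp_force: 44.4
```

Call:
carry_out(
  moves=[1,0,0,0.03,0,1,0,0,0.06,0,1,0,0,0.08,0,1,0,0,0.08,0,1,0,0,0.06,0,1,0,0,0.03,0,1,0.0132,0.0668,0,-0.2,1,0.0132,0.0668,0,-0.2,1,0.0132,0.0668,0,-0.2,1,0.0132,0.0668,0,-0.2,1,0.0132,0.0668,0,-0.2,1,0.0132,0.0668,0,-0.2,1,0.0132,0.0668,0,-0.2,1,0.0132,0.0668,0,-0.2,1,0,0,0,0,1,0,0,0,0],
)

```text
time: 36.45
ee_pos: [0.5378, 0.2872, 0.2812]
tool_rot: [[0.191, 0.982, -0.01], [0.981, -0.191, -0.034], [-0.035, -0.003, -0.999]]
ft_force: [-0.9, -0.3, -1.9]
gripper_width: 0.338
grasp_force: 45.2
```

```bash
python3 - <<'E'
from h import *
im=env.grab_frame('wrist'); s=rep(); cv2.imwrite('pics/w24.png',im[:,:,::-1]); R=np.array(s['tool_rot']); print(R.round(3).tolist(),np.round(s['q'],2))
C=cam('wrist'); print(blob(im,*BL,(180,150,460,480)))
# predicted blob of held cartridge, cap corners at held height, upright
a=np.arctan2(R[1,0],R[0,0])-np.pi/2+np.radians(.7); p=np.array(s['ee_pos']); print('cart yaw',np.degrees(a))
for lean in(-.06,-.03,0,.03,.06):  # lean about tool y
    u=np.array([np.cos(a),np.sin(a),0]); v=np.array([-u[1],u[0],0]); ax=np.array([0,0,1.])+lean*v; g=p+[0,0,.021]
    P=model(g-ax*.13,ax/np.linalg.norm(ax),v); q=topx(C,P[4:]); print(lean,q.min(0).round(),q.max(0).round())
E
```

```text
t 36.5 gf 45.2 w 0.337 [0.5378 0.2865 0.2814] F [-0.22  0.42 -3.07] T [ 0.01  -0.008  0.018]
[[0.192, 0.981, -0.009], [0.981, -0.192, -0.033], [-0.035, -0.003, -0.999]] [ 0.37  0.37  0.31  1.53 -0.03  2.13]
(array([  248,   244,   124,   150, 13231], dtype=int32), array([310.96198322, 309.80409644]))
cart yaw -10.379666243701365
-0.06 [246. 240.] [374. 389.]
-0.03 [246. 242.] [374. 389.]
0 [246. 244.] [374. 388.]
0.03 [246. 246.] [374. 387.]
0.06 [246. 248.] [374. 386.]
```

Call:
carry_out(
  moves=[1,0.002,0,-0.05,0,1,0,0,-0.06,0,1,0,0,-0.05,0,1,0,0,-0.03,0,1,0,0,-0.02,0],
)

```text
time: 37.0
ee_pos: [0.5386, 0.2853, 0.1755]
tool_rot: [[0.194, 0.981, -0.01], [0.98, -0.194, -0.034], [-0.035, -0.003, -0.999]]
ft_force: [0.9, 0.6, -2.1]
gripper_width: 0.339
grasp_force: 45.1
```

Call:
carry_out(
  moves=[1,0,0,-0.04,0,1,0,0,-0.04,0,1,0,0,-0.02,0,1,0,0,0,0],
)

```text
time: 37.4
ee_pos: [0.5385, 0.2859, 0.1255]
tool_rot: [[0.193, 0.981, -0.011], [0.981, -0.194, -0.034], [-0.035, -0.004, -0.999]]
ft_force: [-1.0, 0.5, -2.4]
gripper_width: 0.335
grasp_force: 45.2
```

Call:
carry_out(
  moves=[1,0,0,-0.01,0,1,0,0,-0.006,0,1,0,0,-0.004,0],
)

```text
time: 37.7
ee_pos: [0.5391, 0.2866, 0.1165]
tool_rot: [[0.193, 0.981, -0.009], [0.981, -0.193, -0.033], [-0.034, -0.002, -0.999]]
ft_force: [-0.8, 1.2, -2.6]
gripper_width: 0.338
grasp_force: 45.2
```

Call:
carry_out(
  moves=[1,0,0,-0.003,0,1,0,0,0,0],
)

```text
time: 37.9
ee_pos: [0.5392, 0.2868, 0.1159]
tool_rot: [[0.193, 0.981, -0.008], [0.981, -0.193, -0.033], [-0.034, -0.002, -0.999]]
ft_force: [-1.3, -0.5, 5.5]
gripper_width: 0.341
grasp_force: 46.0
```

Call:
carry_out(
  moves=[0.6,0,0,0,0,0.5,0,0,0,0,0.4,0,0,0,0,0.4,0,0,0,0,0.4,0,0,0.03,0,0.4,0,0,0.08,0,0.3,0,0,0.09,0,0.3,0,0,0.08,0,0.3,0,0,0.02,0,0.3,0,0,0,0],
)

```text
time: 38.9
ee_pos: [0.5395, 0.2868, 0.2662]
tool_rot: [[0.193, 0.981, -0.006], [0.981, -0.193, -0.032], [-0.033, -0.0, -0.999]]
ft_force: [0.9, -0.2, 0.0]
gripper_width: 0.702
grasp_force: 0.0
```

```bash
cat >> h.py <<'E'
def fit(col,base,g,th=(-.17,0)):
    from scipy.optimize import minimize
    im=env.grab_frame('wrist'); C=cam('wrist'); s=rep(); R=np.array(s['tool_rot']); print('tool yaw',np.degrees(np.arctan2(R[1,0],R[0,0])).round(1),R[:,2].round(3))
    m=cv2.inRange(cv2.cvtColor(im,cv2.COLOR_RGB2HSV),*col); n,l,st,c=cv2.connectedComponentsWithStats(m)
    e=topx(C,[[*g,base+.11]])[0]; i=min((k for k in range(1,n) if st[k,4]>1500),key=lambda k:np.linalg.norm(c[k]-e)); obs=cv2.morphologyEx((l==i).astype(np.uint8),cv2.MORPH_CLOSE,np.ones((15,15))).astype(bool)
    def f(p):
        x,y,a=p; u=np.array([np.cos(a),np.sin(a),0]);v=np.array([-u[1],u[0],0]); o=np.array([x,y,base])
        P=[o+[0,0,z]+k*.026*u+t*.026*v for z in(.104,.098) for k in(-1,1) for t in(-1,1)]+[o+[0,0,z]+.015*(np.cos(q)*u+np.sin(q)*v) for z in(.104,.14) for q in np.linspace(0,6.28,24)]
        h=cv2.convexHull(topx(C,P).astype(np.float32)*8); k=np.zeros(obs.shape,np.uint8); cv2.fillPoly(k,[np.round(h).astype(np.int32)],1,shift=3); return (k.astype(bool)^obs).sum()
    r=min((minimize(f,[*g,a],method='Nelder-Mead',options=dict(initial_simplex=[[*g,a],[g[0]+.006,g[1],a],[g[0],g[1]+.006,a],[*g,a+.1]])) for a in th),key=lambda r:r.fun); print('fit',r.x[:2].round(4),'yaw',np.degrees(r.x[2]).round(1),'err',r.fun,'of',obs.sum(),st[i]); return im
E
python3 - <<'E'
from h import *
im=fit(BL,.007,(.5385,.286)); cv2.imwrite('pics/w25.png',im[:,:,::-1])
E
```

```text
t 38.95 gf 0.0 w 0.698 [0.539  0.2866 0.2643] F [-0.7   0.01  0.19] T [ 0.051  0.022 -0.02 ]
tool yaw 78.9 [-0.009 -0.033 -0.999]
fit [0.5384 0.2924] yaw -13.7 err 976.0 of 5428 [ 272  175   75   77 4814]
```

Call:
carry_out(
  moves=[0.3,0.0119,-0.0768,0,0.1,0.3,0.0119,-0.0768,0,0.1,0.3,0.0119,-0.0768,0,0.1,0.3,0.0119,-0.0768,0,0.1,0.3,0.0119,-0.0768,0,0.1,0.3,0.0119,-0.0768,0,0.1,0.3,0.0119,-0.0768,0,0.1,0.3,0,0,0,0,0.3,0,0,0,0],
)

```text
time: 39.85
ee_pos: [0.5801, 0.0169, 0.2625]
tool_rot: [[0.126, 0.992, -0.011], [0.991, -0.126, -0.033], [-0.034, -0.006, -0.999]]
ft_force: [0.9, 0.7, 0.5]
gripper_width: 0.699
grasp_force: 0.0
```

```bash
python3 - <<'E'
from h import *
im=fit(OR,.004,(.58,.018)); cv2.imwrite('pics/w26.png',im[:,:,::-1])
E
```

```text
t 39.9 gf 0.0 w 0.698 [0.5801 0.0178 0.263 ] F [ 1.16  0.46 -0.67] T [ 0.05  -0.003  0.001]
tool yaw 82.9 [-0.01  -0.033 -0.999]
fit [0.5812 0.0189] yaw -7.2 err 64.0 of 4317 [ 280  182   68   66 4316]
```

Call:
carry_out(
  moves=[0.3,0.002,0.003,-0.04,0,0.3,0,0,-0.08,0,0.3,0,0,-0.08,0,0.3,0,0,-0.06,0,0.3,0,0,-0.04,0,0.3,0,0,0,0,1,0,0,0,0,1,0,0,0,0,1,0,0,0,0,1,0,0,0,0],
  grip_force=45,
)

```text
time: 40.9
ee_pos: [0.5822, 0.0195, 0.1161]
tool_rot: [[0.124, 0.992, -0.005], [0.992, -0.124, -0.034], [-0.034, -0.001, -0.999]]
ft_force: [-1.4, 2.4, 7.1]
gripper_width: 0.338
grasp_force: 44.8
```

Call:
carry_out(
  moves=[1,0,0,0.03,0,1,0,0,0.06,0,1,0,0,0.08,0,1,0,0,0.08,0,1,0,0,0.06,0,1,0,0,0.03,0,1,-0.0269,0.0696,0,-0.07,1,-0.0269,0.0696,0,-0.07,1,-0.0269,0.0696,0,-0.07,1,-0.0269,0.0696,0,-0.07,1,-0.0269,0.0696,0,-0.07,1,-0.0269,0.0696,0,-0.07,1,-0.0269,0.0696,0,-0.07,1,-0.0269,0.0696,0,-0.07,1,0,0,0,0,1,0,0,0,0],
)

```text
time: 42.5
ee_pos: [0.4736, 0.2983, 0.2847]
tool_rot: [[0.177, 0.984, -0.009], [0.984, -0.177, -0.034], [-0.035, -0.003, -0.999]]
ft_force: [1.3, -0.2, -1.6]
gripper_width: 0.337
grasp_force: 45.3
```

```bash
python3 - <<'E'
from h import *
im=env.grab_frame('wrist'); s=rep(); cv2.imwrite('pics/w27.png',im[:,:,::-1]); R=np.array(s['tool_rot']); print('yaw',np.degrees(np.arctan2(R[1,0],R[0,0])),R[:,2].round(3)); print(blob(im,*OR,(180,150,460,480)))
E
```

```text
t 42.55 gf 45.3 w 0.332 [0.474  0.2975 0.2847] F [-0.09  0.66 -2.59] T [ 0.07  -0.043  0.044]
yaw 79.71906340258809 [-0.009 -0.034 -0.999]
(array([  250,   240,   123,   146, 12861], dtype=int32), array([311.47990047, 302.34421896]))
```

Call:
carry_out(
  moves=[1,0,0,-0.05,0,1,0,0,-0.06,0,1,0,0,-0.05,0,1,0,0,-0.03,0,1,0,0,-0.02,0],
)

```text
time: 43.05
ee_pos: [0.4742, 0.2962, 0.1784]
tool_rot: [[0.181, 0.983, -0.01], [0.983, -0.181, -0.034], [-0.036, -0.004, -0.999]]
ft_force: [0.1, -0.1, -2.2]
gripper_width: 0.335
grasp_force: 45.2
```

Call:
carry_out(
  moves=[1,0,0,-0.04,0,1,0,0,-0.04,0,1,0,0,-0.02,0,1,0,0,-0.008,0,1,0,0,0,0],
)

```text
time: 43.55
ee_pos: [0.4742, 0.2974, 0.1258]
tool_rot: [[0.179, 0.984, -0.009], [0.983, -0.18, -0.034], [-0.035, -0.003, -0.999]]
ft_force: [-0.2, 0.2, -2.4]
gripper_width: 0.336
grasp_force: 45.3
```

Call:
carry_out(
  moves=[1,0,0,-0.008,0,1,0,0,-0.005,0,1,0,0,-0.002,0,1,0,0,0,0],
)

```text
time: 43.95
ee_pos: [0.4743, 0.2979, 0.1191]
tool_rot: [[0.179, 0.984, -0.008], [0.983, -0.179, -0.033], [-0.034, -0.002, -0.999]]
ft_force: [-1.7, -0.5, 4.2]
gripper_width: 0.335
grasp_force: 45.9
```

Call:
carry_out(
  moves=[0.6,0,0,0,0,0.5,0,0,0,0,0.45,0,0,0,0,0.45,0,0,0,0,0.45,0,0,0.03,0,0.45,0,0,0.08,0,0.45,0,0,0.09,0,0.45,0,0,0.09,0,0.45,-0.03,-0.08,0.03,0,0.45,-0.03,-0.09,0,0,0.45,-0.03,-0.09,0,0,0.45,-0.03,-0.09,0,0,0.45,0,0,0,0,0.45,0,0,0,0],
)

```text
time: 45.35
ee_pos: [0.414, 0.1219, 0.2786]
tool_rot: [[0.182, 0.983, -0.008], [0.983, -0.182, -0.033], [-0.034, -0.002, -0.999]]
ft_force: [1.2, 1.3, -0.6]
gripper_width: 0.547
grasp_force: 0.0
```

```bash
python3 - <<'E'
from h import *
rep()
for n in('top','side'):
    C=cam(n); im=env.grab_frame(n); cv2.imwrite(f'pics/{n}_end.png',im[:,:,::-1])
    for t,(x,y) in dict(blue_cartridge=(.5385,.286),orange_cartridge=(.4737,.2977)).items():
        u=np.array([np.cos(-.18),np.sin(-.18),0]); v=np.array([-u[1],u[0],0]); P=model(np.array([x,y,.007]),np.array([0,0,1.]),v)
        q=topx(C,P[P[:,2]>.1]); e=np.r_[(q.min(0)+q.max(0))/2,np.ptp(q,0)].round(1)
        # colour of predicted neck top centre
        c=topx(C,[[x,y,.147]])[0].round().astype(int); print(n,t,'exp cap+neck',e,'neck top px',c,im[c[1],c[0]],[(round(b['conf'],2),np.round(b['bbox'],1).tolist()) for b in env.boxes_of(n,t)[:2]])
    for t in('green_stock','white_stock'): print(n,t,[(round(b['conf'],2),np.round(b['bbox'],1).tolist()) for b in env.boxes_of(n,t)[:1]])
E
```

```text
t 45.35 gf 0.0 w 0.547 [0.414  0.1219 0.2786] F [ 1.16  1.26 -0.6 ] T [0.019 0.002 0.035]
top blue_cartridge exp cap+neck [226.6 250.9  22.3  22.1] neck top px [225 249] [ 51  83 165] [(0.76, [228.9, 251.9, 25.1, 26.6])]
top orange_cartridge exp cap+neck [222.3 275.   22.3  22.3] neck top px [220 274] [213 108  33] [(0.61, [225.3, 276.0, 20.2, 26.8])]
top green_stock [(0.64, [237.9, 283.1, 4.3, 8.2])]
top white_stock [(0.6, [253.2, 253.1, 20.0, 15.9])]
side blue_cartridge exp cap+neck [293.9 281.7  35.1  30.5] neck top px [293 272] [ 44  75 133] []
side orange_cartridge exp cap+neck [321.7 293.8  35.6  31.4] neck top px [322 283] [166  93  30] [(0.65, [323.5, 302.0, 35.3, 40.2]), (0.38, [313.7, 268.9, 29.4, 35.2])]
side green_stock [(0.79, [341.9, 281.1, 27.5, 44.4])]
side white_stock [(0.72, [314.8, 268.9, 29.7, 33.9])]
```

```bash
python3 -c "
from rig import env
print(env.hand_in())"
```

```text
the job is handed in; nothing more can be done
None
```

Both cartridges stood upright together on the mat and then went neck up onto the floors of their own colour cells, and the job is handed in at about 45 s; on the way, blue fell onto the mat once and orange slipped from the grip while being stood up, but neither was dropped into its cell.

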